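# Load the dry-block heater for a hot staining run

## Robot

A 6-joint arm with a two-finger parallel gripper is mounted at the origin on a cart in front of the work surface, level with it; the furniture and walls round the work are solid. World frame = base frame: x ahead of the robot, y to its left, z up, the work surface at z = 0. Lengths are in m, angles in rad, forces in N, time in s.
With the tool pointing down it reaches from about 0.4 to 0.825 m from the base axis. Payload 7 kg.
Tool frame: the origin (TCP) lies on the centre line of the jaws, within the pads' length; the fingertips stand 11 mm ahead of it and the grasp point (between the pads) lies 8 mm behind it; z points along the fingers, y is the direction in which the jaws open and shut (so a half turn about z gives the same grasp; the last joint's range is limited). The gripper opens to 88 mm and grips with 3 to 60 N. Pads are 19 mm wide; open, the fingers measure 130 mm over their backs; the gripper's body (78 mm by 193 mm) begins 47 mm behind the grasp point.
Start: joints at [-0.916, 0.359, 0.012, 0, -1.224, -0.288], TCP at [0.242, -0.63, 0.238] pointing down, gripper open.
Joint ranges: [-3.07, 3.07], [-1.43, 2.12], [-1.02, 1.25], [-3.03, 1.67], [-3.05, -0], [-3.03, 3.03]. Speed limits (rad/s): [2.39, 2.39, 3.01, 3.14, 3.14, 3.14].

## Interface

Orientations are given as [roll, pitch, yaw] about the fixed x, y, z axes, in that order (R = Rz(yaw) Ry(pitch) Rx(roll)).
In Python, from station import * gives the robot as it stands.
- The arm moves only by the tool play_rows, never from a script. Its argument "targets" is a list of rows, each a list of 7 numbers: the turn, a rotation vector about the world's x, y, z in rad, then the shift along the world's x, y, z in m, then the opening, from 0 (shut) to 1 (fully open). A call has 1 to 12 rows; each row shifts and turns the pose as measured when the row begins; what a row does not reach is not made up. A row lasts 1/8 s, in which the tool goes at most 62.5 mm and 10.7 degrees, less where a joint would pass 70% of its speed; a pose out of reach is approached as far as the arm can. A call is refused whole if a number of a shift passes 0.0625 or a number of a turn 0.188, either way. A call with a gripper value outside its range is refused whole. The fingers move at their own pace and stop on an object; "grip_force" is the grip in N (left out, the last holds). Time passes only in rows, so rows that do not move let the fingers close. It gives the time, the measured TCP pose, the force and the opening at its end, in the units of the state.
- get_state(): the state, without advancing time (a new reading comes with each control period).
- grab_frame(name): name is "side" or "top"; returns (picture, depth): 400x640x3 uint8, blue, green, red; 400x640 float32, m along the optical axis (not along the pixel's ray), 0 where there is no reading.
- camera_params(name): a dict with "camera_matrix" (3x3 intrinsics, pixels), "dist" ([k1, k2, p1, p2, k3] as OpenCV has them; the pictures are not rectified), "extrinsics" (4x4, takes a point from world to camera coordinates). Camera axes: x right, y up, looking along -z (the intrinsics and any distortion apply to the point x, -y, -z); pixel columns grow to the right and rows downward; lengths in m; the calibration is good to about 2 mm. A picture is of the moment at which its call begins. camera_params takes no time and is no camera call.
- job_done(): hands the job in, once; it reports no verdict.
The state is a dict: "t": time; "q": joint angles; "qd": joint speeds; "joint_efforts": joint torques, N m; "eef_pos": TCP position; "ee_rot": TCP orientation; "force": force on the tool from outside, world axes, zero at the start; "moment": the same for the moment, N m; "width": finger opening in m.
Only numpy, scipy, OpenCV 4.12 (cv2) and the standard library are available. Lean on these libraries where they do the work, as an engineer would, in place of code of your own. Each camera call takes 0.05 s, during which the arm holds its last target.

## Task

Load the dry-block heater for a hot staining run: stand the ribbed staining jar, the glass beaker and the brown dropper bottle each down in the one metal block whose round well is made for its size (widest vessel in the widest well, and so on), and lay the stack of glass slides flat between the corner stops of the slide block. Seat each fully and leave them all upright, released and still; keep the jar upright throughout so the stain does not spill, and do not shift the forceps or the black marker lying among them.

Things in the scene. Friction and masses are not known exactly. Their poses are not given: they have to be found in the camera images.
- staining_jar: Ribbed glass staining jar holding violet stain and slides, loose, standing upright; 86 mm tall, foot 62 mm wide and 6 mm thick, body 52 mm across from 9 to 77 mm up, rim 58 mm across. 0.14 to 0.22 kg. Origin: centre of its underside, z up. Goes in the large well.
- beaker: Small clear glass beaker, loose, standing upright, open top; 58 mm tall, 42 mm wide at the foot, 46 mm at the rim. 0.05 to 0.085 kg; rigid. Origin: centre of its underside, z up. Goes in the medium well. (Another glass vessel at the back of the bench is no part of the job.)
- dropper_bottle: Brown dropper bottle with black cap, loose, standing upright; 70 mm tall, body 34 mm wide up to 51 mm, cap 20 mm wide above it. 0.05 to 0.08 kg. Origin: centre of its underside, z up. Goes in the small well.
- slide_stack: Stack of glass slides (one rigid piece), loose, lying flat; 26 mm wide (x) by 76 mm long (y) by 9 mm thick. About 0.05 kg. Origin: centre of its underside, z up, y along its length. Either way round is right.
- block_large: Aluminium heater block with the widest well, fixed, 80 mm (x) by 96 mm (y, along the row), top 74 mm above the bench. The blocks stand 98 mm apart in one row in the grey heater (0.42 m long, rim 66 mm high), in any order. Round well 71 mm wide, 26 mm deep, mouth countersunk by 4 mm. Origin: centre of the well's floor, 48 mm above the bench; z up.
- block_medium: Aluminium heater block with the middle-sized well, fixed, 80 mm (x) by 96 mm (y, along the row), top 74 mm above the bench. Round well 53 mm wide, 26 mm deep, mouth countersunk by 4 mm. Origin: centre of the well's floor, 48 mm above the bench; z up.
- block_small: Aluminium heater block with the narrowest well, fixed, 80 mm (x) by 96 mm (y, along the row), top 74 mm above the bench. Round well 42 mm wide, 26 mm deep, mouth countersunk by 4 mm. Origin: centre of the well's floor, 48 mm above the bench; z up.
- block_slide: Aluminium slide block without a well, fixed, 80 mm (x) by 96 mm (y, along the row), top 74 mm above the bench. On its flat top four L-shaped corner stops, 6 mm high, enclose a field 38 mm (x) by 88 mm (y, along the row); between them the long sides are open for 59 mm and the short ends for 22 mm. Origin: centre of the field, on the flat top (74 mm above the bench), z up.
- forceps: Steel forceps, loose, lying on the bench in front of the heater; 22 x 128 x 9 mm, y along its length. Origin: centre of its underside. Bystander, to be left alone.
- marker: Black felt marker, loose, lying near the front edge of the bench; 14 x 132 x 15 mm, y along its length. Origin: centre of its underside. Bystander, to be left alone.
Mind the look-alikes: they are no part of the job. Leave any red look-alike of the staining_jar alone.

How it is judged:
At the end, for the whole second after the job is handed in: Jar in the large well, beaker in the medium, bottle in the small, slides between the slide block's stops: each within 10 mm of the block's centre, 4 mm of its seat's height, upright or flat within 0.08 rad, slides along the row within 0.25 rad; all at rest (horizontal distance between staining_jar and block_large below 0.01 m and z of staining_jar in the frame of block_large between -0.004 and 0.004 m and angle between each of staining_jar, beaker, dropper_bottle, slide_stack's own z axis and vertical below 0.08 rad and linear speed of each of staining_jar, beaker, dropper_bottle, slide_stack below 0.01 m/s and angular speed of each of staining_jar, beaker, dropper_bottle, slide_stack below 0.1 rad/s and horizontal distance between beaker and block_medium below 0.01 m and z of beaker in the frame of block_medium between -0.004 and 0.004 m and horizontal distance between dropper_bottle and block_small below 0.01 m and z of dropper_bottle in the frame of block_small between -0.004 and 0.004 m and horizontal distance between slide_stack and block_slide below 0.01 m and z of slide_stack in the frame of block_slide between -0.004 and 0.004 m and angle between the y axis of slide_stack and the y axis of block_slide, either way round below 0.25 rad); the robot touches nothing.
It fails at once if the forceps or the marker is shifted by more than 30 mm (distance of any of forceps, marker from where it was at the start of the episode above 0.03 m).
It fails at once if the staining jar is tipped by more than 0.5 rad (angle between staining_jar's own z axis and vertical above 0.5 rad).
It also fails if it takes over 120 s, if anything falls off the work surface, if the arm or the gripper's body presses on something with over 40 N, if the wrist force passes 120 N, or if a joint passes its speed limit or range.

## Working session

There is one attempt and no reset: what is moved stays moved. The work goes in short steps, Python scripts to look and compute and a tool call to move; the robot and the scene stay as the last step left them, time stands still between calls to the robot, and variables do not carry over. Pictures are saved under pics/ and viewed, and the job is handed in when it is done.

Besides the shell and the picture viewer there is one more tool, called after ">>>" by a JSON object that holds its "api" and its "payload". play_rows: Moves the arm, as the interface text tells. Its arguments: {"type":"object","properties":{"targets":{"type":"array","items":{"type":"array","items":{"type":"number"}}},"grip_force":{"type":"number"}},"required":["targets"]}

```bash
mkdir -p pics; ls
python3 - <<'E'
from station import *
import cv2,numpy as np
print(get_state())
for n in("side","top"):
    p,d=grab_frame(n); cv2.imwrite(f"pics/{n}0.png",p); np.save(f"{n}0.npy",d); cv2.imwrite(f"{n}0.bmp",p)
    c=camera_params(n); print(n,c, (d>0).mean())
E
```

```text
pics
{'t': 0.0, 'q': array([-9.15924075e-01,  3.59367114e-01,  1.10667036e-02, -3.42697583e-04,
       -1.22411957e+00, -2.88115890e-01]), 'qd': array([-1.36706837e-03, -2.31292119e-03,  4.40983390e-04, -2.55168989e-04,
       -7.45378884e-04, -2.71660564e-05]), 'joint_efforts': array([-3.04068762e-04, -5.82717705e+01,  2.93073070e+01,  6.99728519e+00,
        7.17966323e-03, -1.61358962e-04]), 'eef_pos': array([ 0.24185993, -0.62967249,  0.23664023]), 'ee_rot': array([ 3.13994438e+00, -1.52516500e-04, -2.77495287e+00]), 'force': array([-0.01150599, -0.18229015, -0.50262105]), 'moment': array([-0.02415266, -0.01260431, -0.02686255]), 'width': 0.0877403657564422}
side {'camera_matrix': array([[394.00175351,   0.        , 319.53855942],
       [  0.        , 394.00175351, 191.25523015],
       [  0.        ,   0.        ,   1.        ]]), 'dist': array([-0.03048372,  0.        ,  0.        ,  0.        ,  0.        ]), 'extrinsics': array([[-0.97705133, -0.21251187, -0.01447072,  0.5008262 ],
       [ 0.12738075, -0.6373965 ,  0.75993411, -0.14311972],
       [-0.17071861,  0.74065134,  0.64983901, -0.93246404],
       [ 0.        ,  0.        ,  0.        ,  1.        ]])} 0.9480859375
top {'camera_matrix': array([[483.84271737,   0.        , 318.06747234],
       [  0.        , 483.84271737, 200.09176739],
       [  0.        ,   0.        ,   1.        ]]), 'dist': array([-0.09550164,  0.        ,  0.        ,  0.        ,  0.        ]), 'extrinsics': array([[-1.64834507e-02, -9.99859643e-01, -2.99836458e-03,
         5.04551421e-03],
       [ 9.85873914e-01, -1.67526307e-02,  1.66649259e-01,
        -5.39846140e-01],
       [-1.66676099e-01, -2.09054573e-04,  9.86011681e-01,
        -1.30476793e+00],
       [ 0.00000000e+00,  0.00000000e+00,  0.00000000e+00,
         1.00000000e+00]])} 0.99597265625
```

View pics/top0.png

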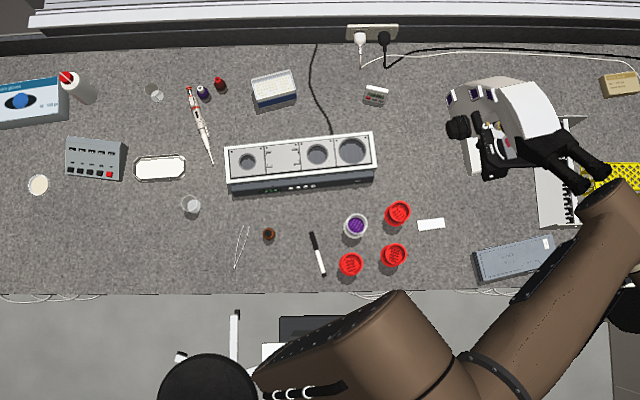

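View pics/side0.png

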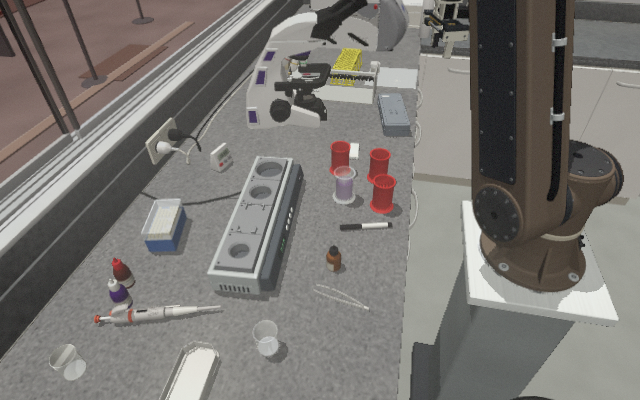

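```bash
cat > h.py <<'E'
import cv2,numpy as np
from station import *
def ray(n,uv):
    c=camera_params(n);K=c["camera_matrix"];E=c["extrinsics"]
    p=cv2.undistortPoints(np.array(uv,float).reshape(-1,1,2),K,c["dist"]).reshape(-1,2)
    d=np.c_[p[:,0],-p[:,1],-np.ones(len(p))]
    R=E[:3,:3];return -R.T@E[:3,3], d@R   # origin, dirs (depth 1)
def atz(n,uv,z):
    o,d=ray(n,uv); return o+d*((z-o[2])/d[:,2])[:,None]
def cloud(n,D):
    h,w=D.shape;u,v=np.meshgrid(np.arange(w),np.arange(h))
    o,d=ray(n,np.c_[u.ravel(),v.ravel()]); return (o+d*D.ravel()[:,None]).reshape(h,w,3)
def proj(n,P):
    c=camera_params(n);E=c["extrinsics"];P=np.atleast_2d(P)@E[:3,:3].T+E[:3,3]
    P=P*[1,-1,-1]
    return cv2.projectPoints(P,np.zeros(3),np.zeros(3),c["camera_matrix"],c["dist"])[0].reshape(-1,2)
E
python3 - <<'E'
from h import *
p=cv2.imread("top0.bmp")
for nm,(a,b,c,d) in dict(row=(215,125,385,200),low=(330,190,460,285),lb=(170,185,330,285)).items():
    q=p[b:d,a:c]; s=min(800//(c-a),600//(d-b)); cv2.imwrite(f"pics/{nm}.png",cv2.resize(q,None,fx=s,fy=s,interpolation=cv2.INTER_CUBIC));print(nm,s)
D=np.load("top0.npy");C=cloud("top",D)
for n,(u,v) in dict(bench=(300,270),small=(249,161),slide=(283,155),med=(317,154),large=(352,150),jar=(355,226),bk=(191,204),bot=(269,234),sl=(431,224),sl2=(283,148)).items(): print(n,C[v,u].round(4))
E
```

```text
row 4
low 6
lb 5
bench [0.3482 0.0501 0.0049]
small [0.6537 0.189  0.053 ]
slide [0.6635 0.0913 0.0747]
med [ 0.6732 -0.0031  0.043 ]
large [ 0.6818 -0.1026  0.0484]
jar [ 0.464  -0.104   0.0583]
bk [ 0.5424  0.3652 -0.0007]
bot [0.4457 0.1316 0.0601]
sl [ 0.4716 -0.326   0.0064]
sl2 [0.684  0.0913 0.0735]
```

View pics/row.png

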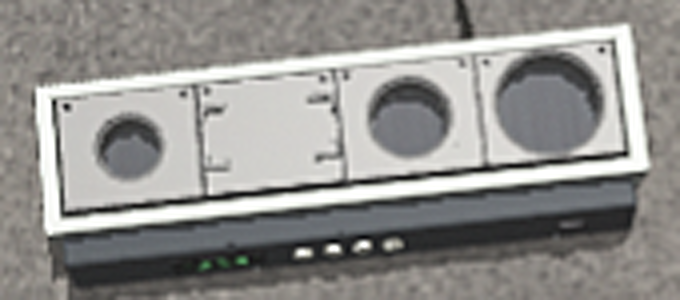

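View pics/low.png

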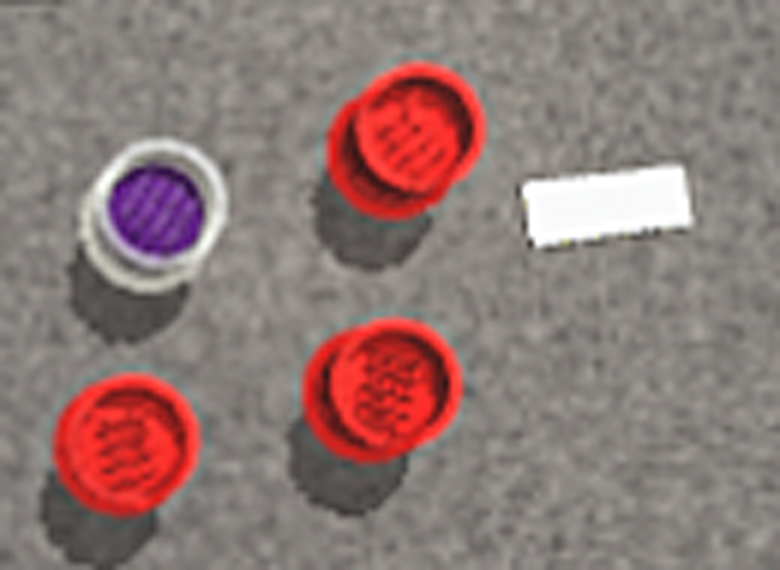

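View pics/lb.png

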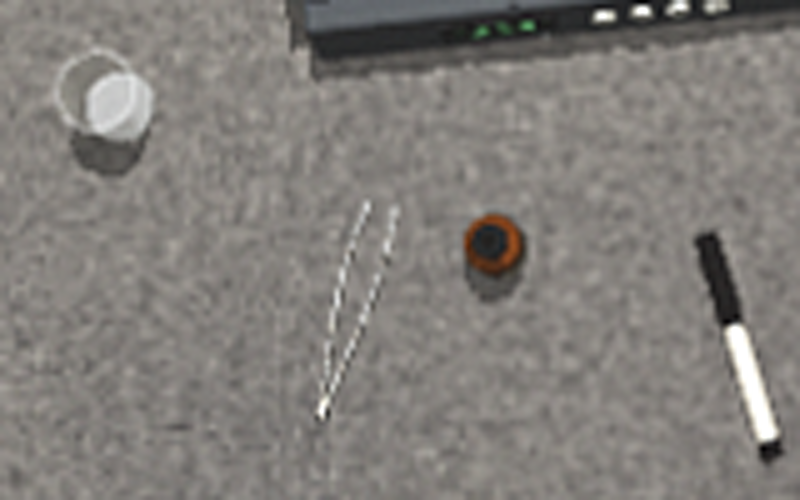

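Run:
```python
from h import *
def P(crop,pts,z):
    a,b,s=dict(row=(215,125,4),low=(330,190,6),lb=(170,185,5))[crop]
    pts=np.array(pts,float); return atz("top",np.c_[a+(pts[:,0]+.5)/s-.5,b+(pts[:,1]+.5)/s-.5],z).round(4)
w=P("row",[(130,147),(409,117),(551,101)],.074);print("wells",w)
print("steps",np.linalg.norm(np.diff(w,axis=0),axis=1),np.arctan2(*(w[0]-w[2])[:2]))
print("stops",P("row",[(212,108),(325,98),(330,157),(217,168)],.077),P("row",[(212,108),(325,98),(330,157),(217,168)],.077).mean(0))
r=P("row",[(38,88),(628,27),(648,172),(50,233)],.066);print("rim",r,r.mean(0),np.linalg.norm(r-np.roll(r,1,0),axis=1))
print("jar",P("low",[(161,206)],.086),P("low",[(97,206),(227,206),(161,140),(161,270)],.086), "foot edge BL",P("low",[(80,225),(146,292)],.006))
print("bk rim",P("lb",[(95,88),(55,88),(135,88)],.058),"foot",P("lb",[(119,105),(86,105),(153,105)],.002))
print("bot",P("lb",[(494,244),(464,244),(524,244)],.051),P("lb",[(490,242)],.07))
s=P("low",[(522,182),(684,165),(692,228),(536,248)],.009);print("sl",s,s.mean(0),np.linalg.norm(s-np.roll(s,1,0),axis=1))
reds=P("low",[(418,128),(390,392-8),(126,445)],.086);print("reds",reds)
print("forceps",P("lb",[(366,203),(396,208),(321,412)],.005),"marker",P("lb",[(706,235),(770,458)],.008))
# side checks
D=np.load("side0.npy");C=cloud("side",D)
for n,(u,v) in dict(jar=(344,190),bot=(334,262)).items(): print(n,C[v,u])
for n,q in dict(jar=[.464,-.104,.086],large=w[2],small=w[0],bk=[.54,.37,.058]).items(): print(n,proj("side",q))
```

```text
wells [[ 0.6474  0.1911  0.074 ]
 [ 0.6652 -0.0028  0.074 ]
 [ 0.6751 -0.1018  0.074 ]]
steps [0.1947153  0.09949377] -0.09429108739047208
stops [[0.6734 0.1338 0.077 ]
 [0.6791 0.0553 0.077 ]
 [0.6369 0.0521 0.077 ]
 [0.6305 0.1303 0.077 ]] [0.654975 0.092875 0.077   ]
rim [[ 0.6935  0.2579  0.066 ]
 [ 0.7305 -0.1584  0.066 ]
 [ 0.6252 -0.1684  0.066 ]
 [ 0.5891  0.2475  0.066 ]] [0.659575 0.04465  0.066   ] [0.10491673 0.41794101 0.10577377 0.41746379]
jar [[ 0.4664 -0.1059  0.086 ]] [[ 0.4669 -0.0772  0.086 ]
 [ 0.4659 -0.1354  0.086 ]
 [ 0.4962 -0.1067  0.086 ]
 [ 0.4377 -0.105   0.086 ]] foot edge BL [[ 0.4674 -0.0734  0.006 ]
 [ 0.435  -0.1039  0.006 ]]
bk rim [[0.5379 0.3564 0.058 ]
 [0.5383 0.379  0.058 ]
 [0.5375 0.3338 0.058 ]] foot [[0.5371 0.3573 0.002 ]
 [0.5374 0.3767 0.002 ]
 [0.5368 0.3374 0.002 ]]
bot [[0.4483 0.1342 0.051 ]
 [0.4485 0.1507 0.051 ]
 [0.448  0.1176 0.051 ]] [[0.4475 0.1344 0.07  ]]
sl [[ 0.4838 -0.2844  0.009 ]
 [ 0.4905 -0.3629  0.009 ]
 [ 0.4602 -0.365   0.009 ]
 [ 0.4521 -0.2896  0.009 ]] [ 0.47165  -0.325475  0.009   ] [0.03212367 0.0787854  0.03037269 0.07583383]
reds [[ 0.4996 -0.2227  0.086 ]
 [ 0.385  -0.2054  0.086 ]
 [ 0.3604 -0.0874  0.086 ]]
forceps [[0.4775 0.2123 0.005 ]
 [0.4744 0.1951 0.005 ]
 [0.3591 0.2371 0.005 ]] marker [[ 0.4558  0.0181  0.008 ]
 [ 0.3298 -0.0159  0.008 ]]
jar [ 0.46345262 -0.08165801  0.04652477]
bot [0.44621444 0.15171529 0.03403388]
jar [[345.6004806  173.08941806]]
large [[268.91197121 167.81437142]]
small [[239.63350709 249.42174476]]
bk [[261.10757217 337.59067864]]
```

The top view shows the violet jar at (355,226) with three red look-alikes, the slides at (431,224), the bottle at (269,234) and the beaker at (191,204). Left to right, the blocks are small, slide, medium and large. Measured sizes match the given ones: rim 58 mm, slides about 30x77 mm, spacing about 98 mm. I'm starting with the slides, turning the jaws across the row.

>>> {"api": "play_rows", "payload": {"targets": [[0,0,0.185,0.033,0.043,0,0.6],[0,0,0.185,0.033,0.043,0,0.6],[0,0,0.185,0.033,0.043,0,0.6],[0,0,0.185,0.033,0.043,0,0.6],[0,0,0.185,0.033,0.043,0,0.6],[0,0,0.185,0.033,0.043,0,0.6],[0,0,0.185,0.033,0.043,0,0.6],[0,0,0,0,0,0,0.6]], "grip_force": 20}}

```text
t: 1.1
eef_pos: [0.4767, -0.318, 0.2325]
ee_rot: [3.135, 0.001, -1.455]
force: [-0.6, -0.2, -0.1]
width: 0.0525
```

>>> {"api": "play_rows", "payload": {"targets": [[0,0,-0.02,-0.005,-0.0075,-0.05,0.6],[0,0,0,0,0,-0.05,0.6],[0,0,0,0,0,-0.05,0.6],[0,0,0,0,0,0,0.6],[0,0,0,0,0,0,0.6]]}}

```text
t: 1.72
eef_pos: [0.4714, -0.3269, 0.0812]
ee_rot: [3.137, -0.001, -1.478]
force: [1.0, -0.7, 1.1]
width: 0.0529
```

```bash
cat > look.py <<'E'
import sys
from h import *
tag=sys.argv[1]
for a in sys.argv[2:]:
    n,x,y,w,h=a.split(",");x,y,w,h=map(int,(x,y,w,h))
    p,d=grab_frame(n);cv2.imwrite(f"{n}_{tag}.bmp",p);np.save(f"{n}_{tag}.npy",d)
    s=min(800//w,600//h);cv2.imwrite(f"pics/{tag}_{n}.png",cv2.resize(p[y:y+h,x:x+w],None,fx=s,fy=s,interpolation=cv2.INTER_CUBIC));print(n,s)
s=get_state();print(s["t"],s["eef_pos"].round(4),s["ee_rot"].round(3),round(s["width"],4))
E
python3 look.py a side,290,90,150,120 top,330,170,160,110
```

```text
side 5
top 5
1.825 [ 0.4715 -0.3267  0.0814] [ 3.138e+00 -1.000e-03 -1.478e+00] 0.053
```

View pics/a_side.png

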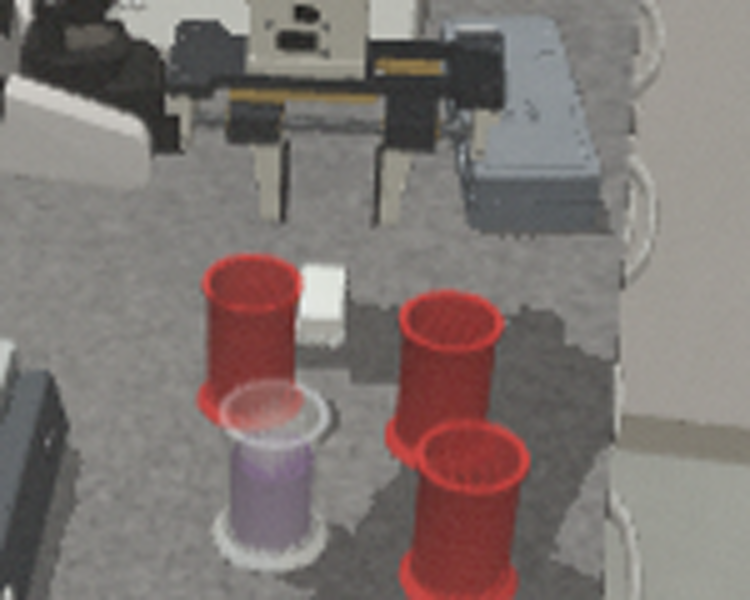

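View pics/a_top.png

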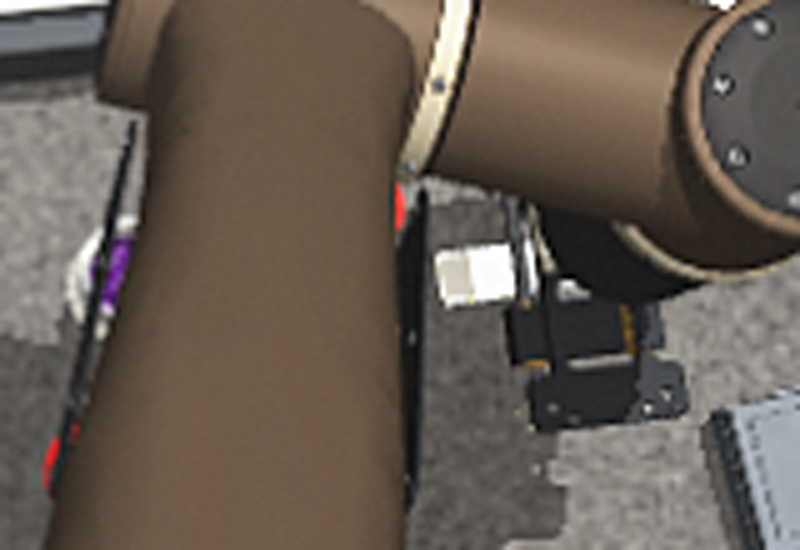

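Run:
```python
from h import *
print(proj("side",[[.4715,-.3267,.0704],[.4717,-.3255,.009],[.4745,-.364,.009],[.468,-.288,.009],[.468,-.288,0.],[.466,-.105,.086]]))
```

```text
[[354.87824019 133.0877662 ]
 [353.92269588 149.84107918]
 [354.8165853  143.1117133 ]
 [353.32158504 156.7410399 ]
 [353.20332395 159.10226525]
 [344.9097641  172.7684257 ]]
```

The fingertips project at side pixel (355,133) as expected, and the slides sit at (354,149), in agreement with the top view. Now I lower and grasp.

>>> {"api": "play_rows", "payload": {"targets": [[0,0,0,0,0.001,-0.04,0.6],[0,0,0,0,0,-0.02,0.6],[0,0,0,0,0,-0.007,0.6],[0,0,0,0,0,0,0.2],[0,0,0,0,0,0,0],[0,0,0,0,0,0,0],[0,0,0,0,0,0,0],[0,0,0,0,0,0,0]], "grip_force": 20}}

```text
t: 2.82
eef_pos: [0.4789, -0.3284, 0.0241]
ee_rot: [-3.128, -0.009, -1.478]
force: [0.3, -0.4, 0.0]
width: 0.008
```

```bash
python3 look.py b side,290,90,150,120 top,330,170,160,110
```

```text
side 5
top 5
2.925 [ 0.4788 -0.3284  0.024 ] [-3.128 -0.009 -1.478] 0.0023
```

View pics/b_side.png

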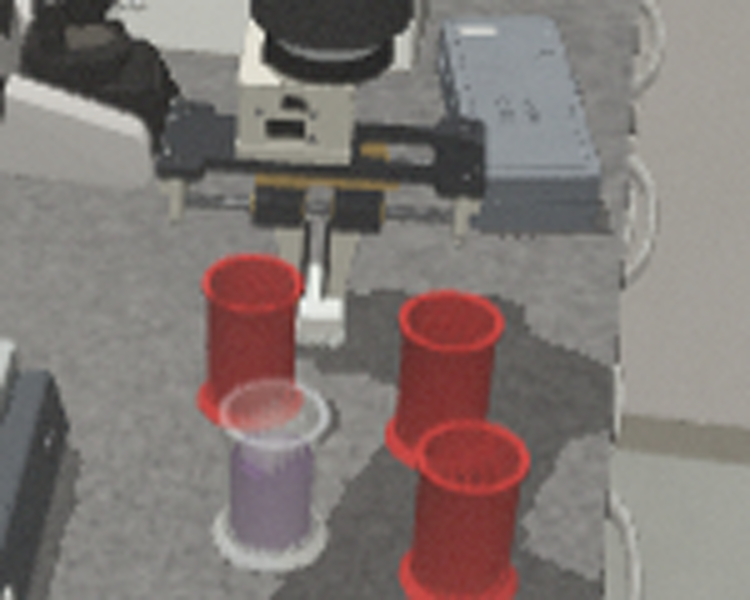

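View pics/b_top.png

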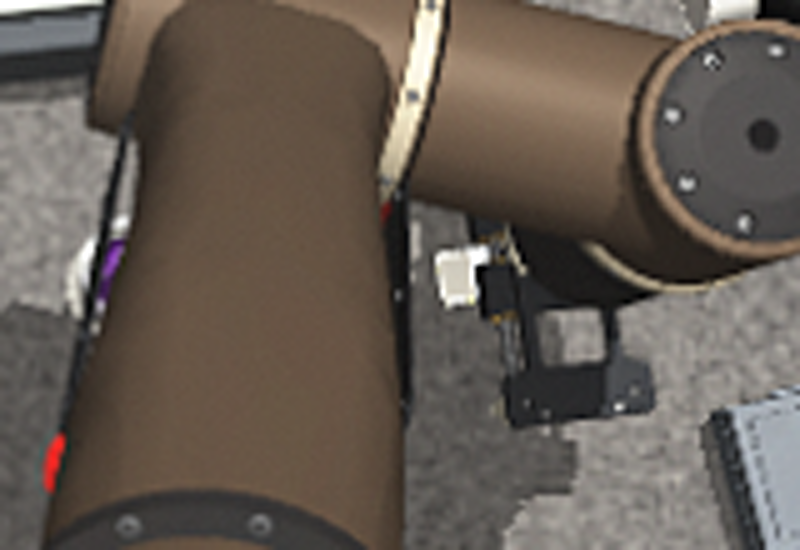

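Run:
```python
from h import *
s=get_state()
for k in("q","qd","joint_efforts","force","moment"):print(k,s[k].round(3))
```

```text
q [-0.262  0.421 -0.46   0.006 -0.674  0.35 ]
qd [ 0.     0.004 -0.003  0.    -0.001  0.   ]
joint_efforts [ -0.    -53.756  20.007   4.734   0.108   0.   ]
force [ 0.348 -0.179 -0.006]
moment [ 0.118  0.081 -0.035]
```

>>> {"api": "play_rows", "payload": {"targets": [[0,0,0,0,0,0.03,0.5],[0,0,0,0,0,0,0.6],[0,0,0,0,0,0,0.6],[0,0,0,0,0,0,0.6]]}}

```text
t: 3.42
eef_pos: [0.4779, -0.328, 0.0534]
ee_rot: [-3.131, -0.008, -1.478]
force: [0.1, -0.2, -1.0]
width: 0.0366
```

>>> {"api": "play_rows", "payload": {"targets": [[-0.01,0,0,-0.006,0.002,0,0.6],[0,0,0,0,0,0,0.6],[0,0,0,0,0,0,0.6]]}}

```text
t: 3.8
eef_pos: [0.4705, -0.3256, 0.0522]
ee_rot: [-3.134, -0.018, -1.478]
force: [0.5, -0.4, -1.0]
width: 0.0525
```

```bash
python3 look.py c side,290,90,150,120 top,390,190,100,75
```

```text
side 5
top 8
3.9 [ 0.4706 -0.3256  0.0523] [-3.133 -0.018 -1.478] 0.0526
```

View pics/c_side.png

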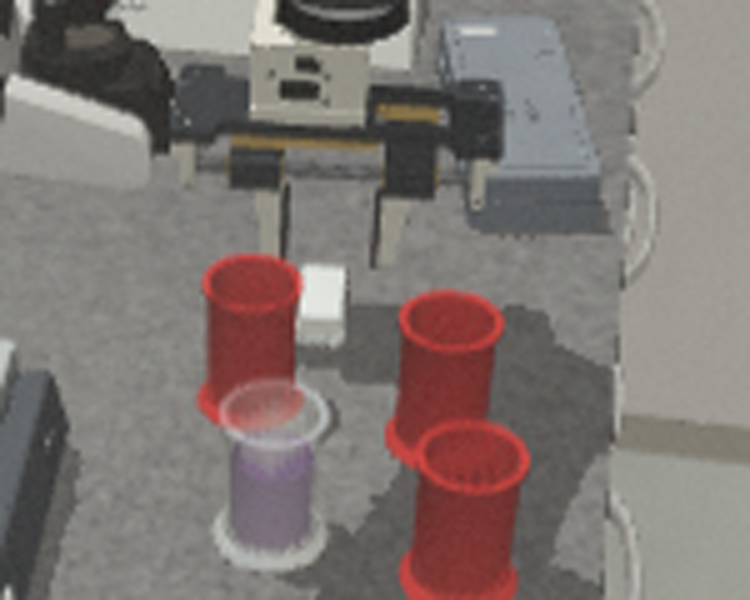

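View pics/c_top.png

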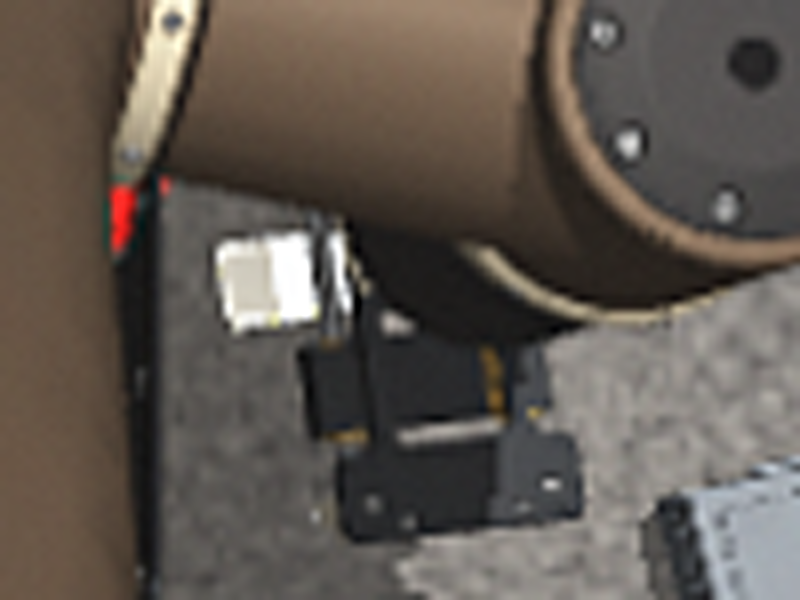

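>>> {"api": "play_rows", "payload": {"targets": [[0.018,0.008,0,0.001,0,-0.025,0.6],[0,0,0,0,0,-0.008,0.6],[0,0,0,0,0,0,0.6]]}}

```text
t: 4.28
eef_pos: [0.4724, -0.326, 0.0193]
ee_rot: [-3.139, 0.0, -1.478]
force: [-0.3, -0.2, -0.8]
width: 0.0526
```

>>> {"api": "play_rows", "payload": {"targets": [[0,0,0,-0.0007,0,-0.0065,0.6],[0,0,0,0,0,0,0.6]]}}

```text
t: 4.53
eef_pos: [0.472, -0.3261, 0.0133]
ee_rot: [-3.137, -0.001, -1.478]
force: [0.4, -0.0, 0.8]
width: 0.0525
```

>>> {"api": "play_rows", "payload": {"targets": [[0,0,0,0,0,-0.001,0.4],[0,0,0,0,0,0,0.3]], "grip_force": 10}}

```text
t: 4.78
eef_pos: [0.4724, -0.3261, 0.0129]
ee_rot: [-3.136, -0.001, -1.477]
force: [-0.3, -0.7, 0.1]
width: 0.0381
```

>>> {"api": "play_rows", "payload": {"targets": [[0,0,0,0,0,0,0.2]]}}

```text
t: 4.9
eef_pos: [0.4725, -0.3262, 0.0131]
ee_rot: [-3.136, -0.001, -1.477]
force: [0.4, -0.2, 0.6]
width: 0.028
```

>>> {"api": "play_rows", "payload": {"targets": [[0,0,0,0,0,0,0.2]]}}

```text
t: 5.03
eef_pos: [0.4726, -0.3262, 0.0132]
ee_rot: [-3.136, -0.001, -1.477]
force: [-1.4, -0.9, -1.3]
width: 0.026
```

Width is 26 mm, so the slides are held. Earlier the tool must have stopped too high. I'll firm the grip and lift.

>>> {"api": "play_rows", "payload": {"targets": [[0,0,0,0,0,0,0.1],[0,0,0,0,0,0.004,0.1],[0,0,0,0,0,0.02,0.1],[0,0,0,0,0,0.03,0.1],[0,0,0,0,0,0.04,0.1]], "grip_force": 15}}

```text
t: 5.65
eef_pos: [0.4699, -0.3253, 0.1068]
ee_rot: [3.14, 0.002, -1.478]
force: [1.5, -0.8, -0.9]
width: 0.0258
```

>>> {"api": "play_rows", "payload": {"targets": [[0,0,0,0,0.01,0.04,0.1],[0,0,0,0.01,0.025,0.025,0.1],[0,0,0,0.02,0.042,0,0.1],[0,0,0,0.02,0.042,0,0.1],[0,0,0,0.02,0.042,0,0.1],[0,0,0,0.02,0.042,0,0.1],[0,0,0,0.02,0.042,0,0.1],[0,0,0,0.02,0.042,0,0.1],[0,0,0,0.02,0.042,0,0.1],[0,0,0,0.02,0.035,0,0.1],[0,0,0,0.01,0.02,0,0.1],[0,0,0,0,0,0,0.1]]}}

```text
t: 7.15
eef_pos: [0.6544, 0.0709, 0.1818]
ee_rot: [-3.133, -0.001, -1.48]
force: [-0.0, -0.4, -0.7]
width: 0.0258
```

>>> {"api": "play_rows", "payload": {"targets": [[0,0,0,0,0,0,0.1]]}}

```text
t: 7.28
eef_pos: [0.6539, 0.0703, 0.1817]
ee_rot: [-3.134, -0.001, -1.48]
force: [-0.3, 0.2, -0.9]
width: 0.0255
```

>>> {"api": "play_rows", "payload": {"targets": [[0,0,0,0.001,0.0225,0,0.1],[0,0,0,0,0,-0.03,0.1],[0,0,0,0,0,-0.04,0.1],[0,0,0,0,0,0,0.1],[0,0,0,0,0,0,0.1]]}}

```text
t: 7.9
eef_pos: [0.6553, 0.0925, 0.1141]
ee_rot: [-3.129, 0.0, -1.483]
force: [0.9, 0.4, 0.4]
width: 0.0254
```

```bash
python3 look.py d side,190,130,130,100 top,215,115,160,110
```

```text
side 6
top 5
8.0 [0.6551 0.0925 0.1141] [-3.129e+00  1.000e-03 -1.483e+00] 0.0255
```

View pics/d_side.png

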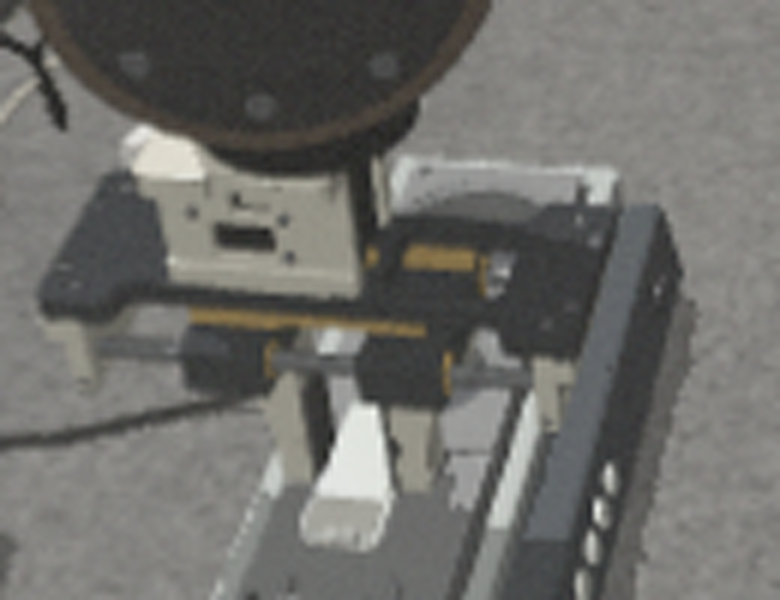

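View pics/d_top.png

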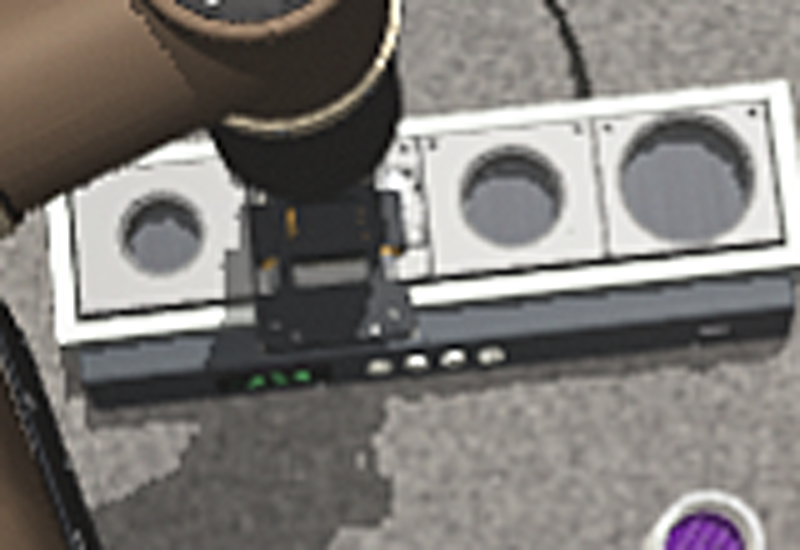

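Run:
```python
from h import *
c=np.array([.6551,.093,.101]);u=np.array([-.09,.996,0]);v=np.array([.996,.09,0])
f=lambda q:((np.array(q)-[190,130]+.5)*6-.5).round(1)
for s in(-1,1): print("end corner bottom/top",f(proj("side",c+u*.038+s*v*.013)),f(proj("side",c+u*.038+s*v*.013+[0,0,.009])))
b=np.array([.6553,.093,.08])
for s in(-1,1): print("stop in/outer",f(proj("side",b+u*.044+s*v*.019)),f(proj("side",b+u*.0295*0+u*.044+s*v*.011)))
```

```text
end corner bottom/top [[371.1 551.6]] [[368.  534.4]]
end corner bottom/top [[303.4 546.2]] [[299.9 528.9]]
stop in/outer [[389.1 603.6]] [[368.5 601.9]]
stop in/outer [[291.3 595.5]] [[311.8 597.2]]
```

Run:
```python
from h import *
p=cv2.imread("side_d.bmp");D=np.load("side_d.npy");C=cloud("side",D)
a,b,w,h=225,185,50,45
q=cv2.resize(p[b:b+h,a:a+w],None,fx=13,fy=13,interpolation=cv2.INTER_NEAREST);cv2.imwrite("pics/d2.png",q)
for v in range(196,222,2):
    print(v,[(u,*(C[v,u]*1000).round().astype(int)) for u in (242,246,250)])
```

```text
196 [(242, np.int64(667), np.int64(97), np.int64(144)), (246, np.int64(697), np.int64(20), np.int64(72)), (250, np.int64(632), np.int64(128), np.int64(176))]
198 [(242, np.int64(667), np.int64(99), np.int64(140)), (246, np.int64(693), np.int64(28), np.int64(73)), (250, np.int64(664), np.int64(64), np.int64(110))]
200 [(242, np.int64(666), np.int64(103), np.int64(137)), (246, np.int64(690), np.int64(37), np.int64(75)), (250, np.int64(662), np.int64(71), np.int64(110))]
202 [(242, np.int64(667), np.int64(102), np.int64(130)), (246, np.int64(670), np.int64(78), np.int64(109)), (250, np.int64(660), np.int64(78), np.int64(110))]
204 [(242, np.int64(667), np.int64(104), np.int64(126)), (246, np.int64(667), np.int64(85), np.int64(109)), (250, np.int64(656), np.int64(86), np.int64(112))]
206 [(242, np.int64(669), np.int64(103), np.int64(119)), (246, np.int64(664), np.int64(93), np.int64(110)), (250, np.int64(654), np.int64(94), np.int64(113))]
208 [(242, np.int64(670), np.int64(101), np.int64(111)), (246, np.int64(662), np.int64(99), np.int64(110)), (250, np.int64(652), np.int64(99), np.int6
[... 272 characters left out ...]
9)), (250, np.int64(648), np.int64(110), np.int64(110))]
214 [(242, np.int64(663), np.int64(120), np.int64(111)), (246, np.int64(654), np.int64(119), np.int64(111)), (250, np.int64(645), np.int64(117), np.int64(112))]
216 [(242, np.int64(662), np.int64(125), np.int64(110)), (246, np.int64(653), np.int64(122), np.int64(108)), (250, np.int64(643), np.int64(123), np.int64(111))]
218 [(242, np.int64(660), np.int64(130), np.int64(109)), (246, np.int64(650), np.int64(130), np.int64(111)), (250, np.int64(642), np.int64(128), np.int64(110))]
220 [(242, np.int64(660), np.int64(131), np.int64(103)), (246, np.int64(651), np.int64(130), np.int64(103)), (250, np.int64(642), np.int64(129), np.int64(105))]
```

View pics/d2.png

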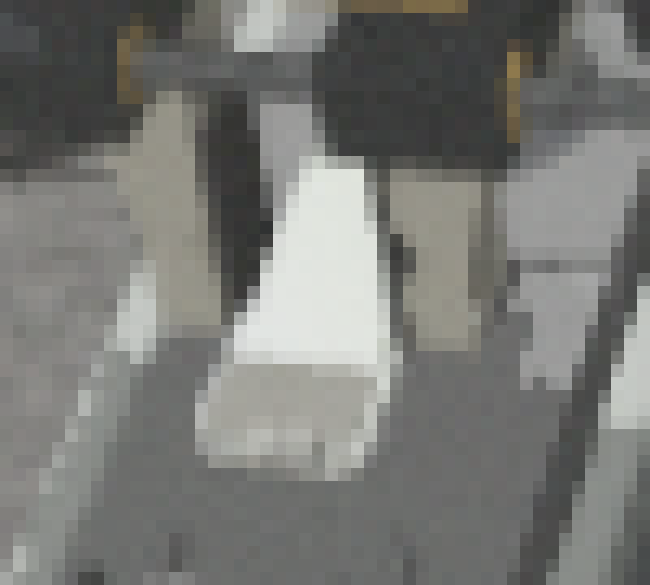

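Slides are level at z≈0.110 with the end at y≈0.131, so they are centred on the field. Now I lower them onto the block.

>>> {"api": "play_rows", "payload": {"targets": [[0,0,0,0,0.0005,-0.015,0.1],[0,0,0,0,0,-0.008,0.1],[0,0,0,0,0,-0.002,0.1],[0,0,0,0,0,0,0.1]]}}

```text
t: 8.5
eef_pos: [0.6559, 0.0933, 0.0894]
ee_rot: [-3.126, 0.001, -1.484]
force: [-0.1, -0.5, -0.6]
width: 0.0256
```

>>> {"api": "play_rows", "payload": {"targets": [[0,0.012,0,0,0,-0.0015,0.1],[0,0,0,0,0,-0.001,0.1],[0,0,0,0,0,0,0.35],[0,0,0,0,0,0,0.45],[0,0,0,0,0,0,0.45]]}}

```text
t: 9.12
eef_pos: [0.6566, 0.0934, 0.0875]
ee_rot: [-3.138, 0.003, -1.484]
force: [-0.9, 0.4, -0.7]
width: 0.0391
```

>>> {"api": "play_rows", "payload": {"targets": [[0,0,0,0,0,0.02,0.45],[0,0,0,0,0,0.05,0.6],[0,0,0,-0.01,-0.01,0.03,1],[0,0,0,-0.03,-0.032,0,1],[0,0,0,-0.035,-0.036,0,1],[0,0,0,-0.035,-0.036,0,1],[0,0,0,-0.035,-0.036,0,1],[0,0,0,-0.03,-0.03,0,1],[0,0,0,-0.015,-0.015,0,1],[0,0,0,0,0,0,1],[0,0,0,0,0,0,1]]}}

```text
t: 10.5
eef_pos: [0.4612, -0.1061, 0.1912]
ee_rot: [-3.134, 0.002, -1.482]
force: [0.6, 0.2, -0.8]
width: 0.0875
```

```bash
python3 look.py e top,215,115,160,110 side,190,120,220,150
```

```text
top 5
side 3
10.6 [ 0.4611 -0.1059  0.191 ] [-3.134e+00  2.000e-03 -1.482e+00] 0.0875
```

View pics/e_top.png

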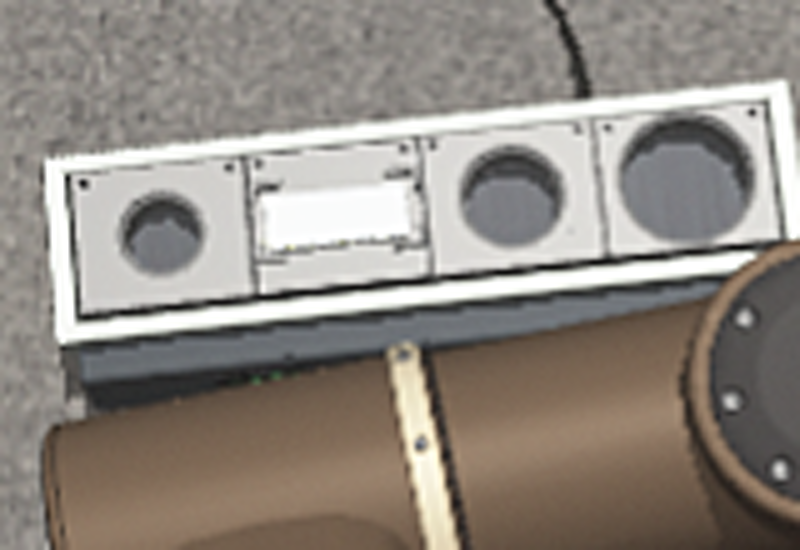

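View pics/e_side.png

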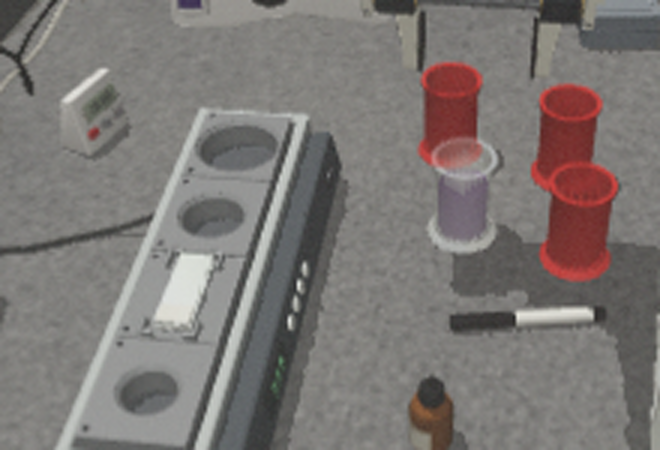

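The slides sit centred between the stops. Next is the jar.

>>> {"api": "play_rows", "payload": {"targets": [[0,-0.007,0,0.005,0.001,-0.03,0.92],[0,0,0,0,0,-0.04,0.92],[0,0,0,0,0,0,0.92],[0,0,0,0,0,0,0.92]]}}

```text
t: 11.1
eef_pos: [0.47, -0.1028, 0.1206]
ee_rot: [-3.125, 0.0, -1.478]
force: [0.3, 1.3, 1.1]
width: 0.0809
```

```bash
python3 look.py f side,290,100,130,110;  python3 - <<'E'
from h import *
s=get_state();e=s["eef_pos"]
f=lambda q:((np.array(q)-[290,100]+.5)*5-.5).round(1)
from scipy.spatial.transform import Rotation as R
M=R.from_euler("xyz",s["ee_rot"]).as_matrix()
print(f(proj("side",e+M[:,2]*.011)),"tips",[f(proj("side",e+M[:,2]*.011+k*M[:,1]*s["width"]/2)) for k in(-1,1)])
print("rim",f(proj("side",[.466,-.105,.086])),"foot",f(proj("side",[.466,-.105,.0])))
E
```

```text
side 5
11.15 [ 0.4698 -0.1028  0.1206] [-3.125e+00  1.000e-03 -1.478e+00] 0.0808
[[269.4 331.4]] tips [array([[191.7, 325.6]]), array([[347.7, 337.3]])]
rim [[276.5 365.8]] foot [[272.3 488.7]]
```

View pics/f_side.png

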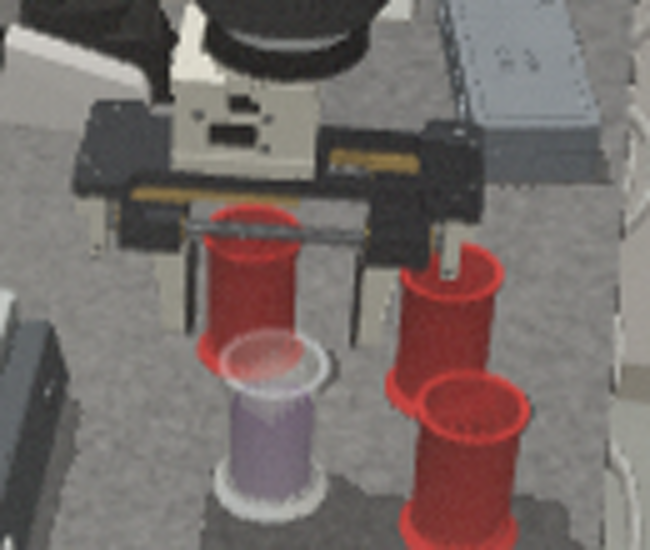

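Run:
```python
from h import *
D=np.load("side_f.npy");C=cloud("side",D)
for u,v in [(449,272),(451,255),(450,240),(98,245),(365,335),(425,255),(400,240),(130,240)]:
    uu,vv=round((u+.5)/5-.5+290),round((v+.5)/5-.5+100); print(u,v,uu,vv,C[vv,uu].round(4))
```

```text
449 272 379 154 [ 0.3811 -0.0697  0.1819]
451 255 380 151 [ 0.3797 -0.0756  0.1867]
450 240 380 148 [ 0.3803 -0.0724  0.1973]
98 245 309 149 [ 0.5489 -0.0592  0.1811]
365 335 363 167 [ 0.4191 -0.0978  0.1171]
425 255 375 151 [ 0.3913 -0.0728  0.187 ]
400 240 370 148 [ 0.4034 -0.0697  0.1961]
130 240 316 148 [ 0.531  -0.0577  0.1874]
```

The bracket bottoms measure about 67 mm above the tips, so they clear the red jars. I correct the pose and descend.

>>> {"api": "play_rows", "payload": {"targets": [[0,0.015,0,-0.003,-0.002,0,0.92],[0,0,0,0,0,0,0.92]]}}

```text
t: 11.4
eef_pos: [0.468, -0.1046, 0.1227]
ee_rot: [-3.138, 0.002, -1.477]
force: [-1.2, 0.0, 0.1]
width: 0.0804
```

>>> {"api": "play_rows", "payload": {"targets": [[0,0,0,0,0,-0.03,0.92],[0,0,0,0,0,0,0.92]]}}

```text
t: 11.65
eef_pos: [0.4691, -0.1047, 0.0939]
ee_rot: [-3.135, 0.002, -1.478]
force: [-0.1, 1.0, -0.2]
width: 0.0805
```

>>> {"api": "play_rows", "payload": {"targets": [[0,0.004,0,-0.0025,0,-0.025,0.92],[0,0,0,-0.001,0,-0.02,0.92],[0,0,0,0,0,0,0.92]]}}

```text
t: 12.02
eef_pos: [0.4684, -0.1047, 0.052]
ee_rot: [-3.134, 0.002, -1.477]
force: [0.7, -0.6, -0.1]
width: 0.0811
```

>>> {"api": "play_rows", "payload": {"targets": [[0,0.004,0,-0.002,0,-0.005,0.85],[0,0,0,0,0,0,0.7],[0,0,0,0,0,0,0.63],[0,0,0,0,0,0,0.6]], "grip_force": 10}}

```text
t: 12.52
eef_pos: [0.4686, -0.1045, 0.0501]
ee_rot: [-3.133, 0.002, -1.476]
force: [0.5, 0.3, -1.9]
width: 0.0561
```

>>> {"api": "play_rows", "payload": {"targets": [[0,0,0,0,0,0,0.57],[0,0,0,0,0,0,0.5],[0,0,0,0,0,0,0.5]]}}

```text
t: 12.9
eef_pos: [0.4682, -0.1045, 0.05]
ee_rot: [-3.133, 0.003, -1.476]
force: [0.3, 0.3, -1.1]
width: 0.0559
```

Width 56 mm is between the body (52) and the rim (58), so the pads are probably catching the rim. I'll open and go lower.

>>> {"api": "play_rows", "payload": {"targets": [[0,0,0,0,0,0,0.72],[0,0,0,0,0,0,0.75],[0,0.006,0,-0.001,0,-0.006,0.75],[0,0,0,0,0,0,0.75]]}}

```text
t: 13.4
eef_pos: [0.4674, -0.1045, 0.0438]
ee_rot: [-3.139, 0.003, -1.476]
force: [0.3, -0.6, 1.3]
width: 0.0656
```

```bash
python3 look.py g side,300,120,100,85
```

```text
side 7
13.45 [ 0.4677 -0.1045  0.044 ] [-3.139e+00  3.000e-03 -1.476e+00] 0.0658
```

View pics/g_side.png

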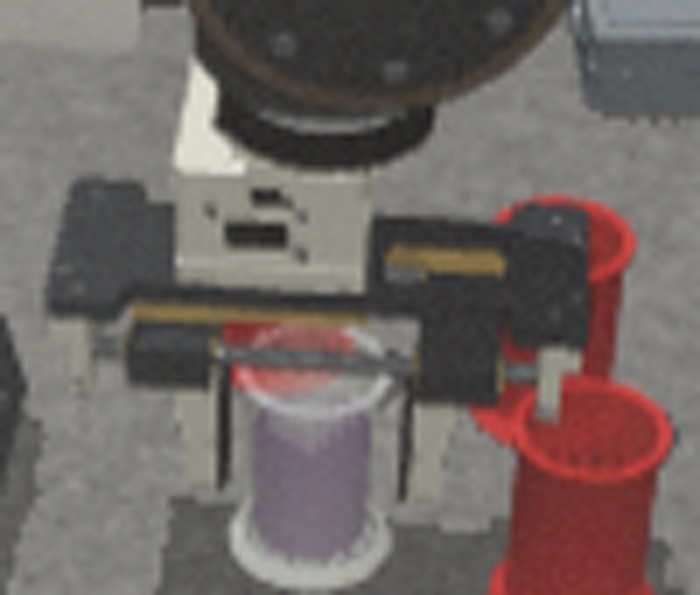

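>>> {"api": "play_rows", "payload": {"targets": [[0,0,0,0,0,0.001,0.65],[0,0,0,0,0,0,0.58],[0,0,0,0,0,0,0.5],[0,0,0,0,0,0,0.5]], "grip_force": 12}}

```text
t: 13.95
eef_pos: [0.4675, -0.1045, 0.045]
ee_rot: [-3.139, 0.003, -1.476]
force: [0.3, 0.5, -1.6]
width: 0.0514
```

>>> {"api": "play_rows", "payload": {"targets": [[0,0,0,0,0,0,0.5],[0,0,0,0,0,0.005,0.5],[0,0,0,0,0,0.02,0.5],[0,0,0,0,0,0.035,0.5],[0,0,0,0,0,0.035,0.5],[0,0,0,0,0,0.015,0.5],[0,0,0,0,0,0,0.5]], "grip_force": 25}}

```text
t: 14.82
eef_pos: [0.4663, -0.1047, 0.1594]
ee_rot: [-3.14, 0.003, -1.476]
force: [0.3, -0.5, -2.3]
width: 0.0516
```

>>> {"api": "play_rows", "payload": {"targets": [[0,0,0,0.015,0,0,0.5],[0,0,0,0.03,0.0005,0,0.5],[0,0,0,0.035,0.0005,0,0.5],[0,0,0,0.035,0.0005,0,0.5],[0,0,0,0.035,0.0005,0,0.5],[0,0,0,0.03,0.0005,0,0.5],[0,0,0,0.018,0,0,0.5],[0,0,0,0.005,0,0,0.5],[0,0,0,0,0,0,0.5]]}}

```text
t: 15.95
eef_pos: [0.6766, -0.1027, 0.1458]
ee_rot: [3.128, 0.003, -1.476]
force: [-1.2, -0.2, -2.3]
width: 0.0514
```

>>> {"api": "play_rows", "payload": {"targets": [[0,0,0,0,0,0,0.5]]}}

```text
t: 16.08
eef_pos: [0.676, -0.1027, 0.1453]
ee_rot: [3.127, 0.003, -1.476]
force: [0.1, 0.2, -2.0]
width: 0.0514
```

>>> {"api": "play_rows", "payload": {"targets": [[0,-0.014,0,-0.002,0.001,0,0.5],[0,0,0,0,0,0,0.5]]}}

```text
t: 16.32
eef_pos: [0.6731, -0.1017, 0.1458]
ee_rot: [-3.141, 0.002, -1.476]
force: [-0.1, 0.9, -0.8]
width: 0.0515
```

```bash
python3 look.py i side,200,90,140,110 top,290,105,130,100
python3 - <<'E'
from h import *
f=lambda q:((np.array(q)-[200,90]+.5)*5-.5).round(1)
e=get_state()["eef_pos"]-[0,.0005,.045]
print("foot",f(proj("side",e)),"rim",f(proj("side",e+[0,0,.086])),"well top",f(proj("side",[.674,-.1018,.074])))
E
```

```text
side 5
top 6
16.425 [ 0.6734 -0.1017  0.1459] [-3.141e+00  2.000e-03 -1.476e+00] 0.0514
foot [[344.9 351. ]] rim [[328.4 214. ]] well top [[348.5 391.3]]
```

View pics/i_side.png

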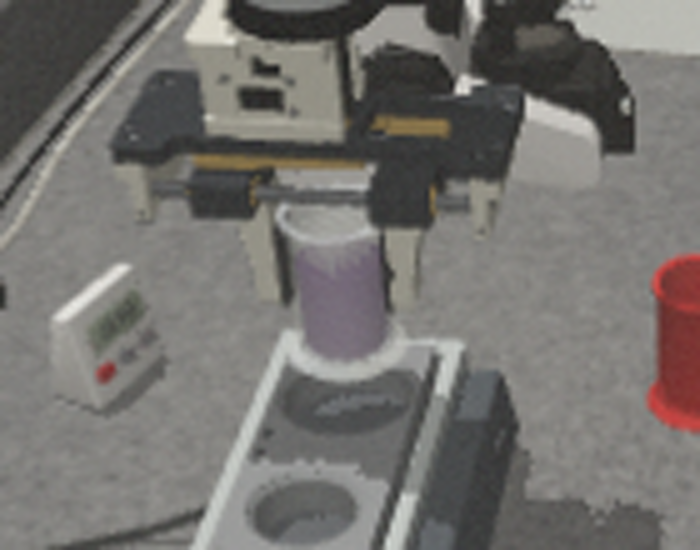

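View pics/i_top.png

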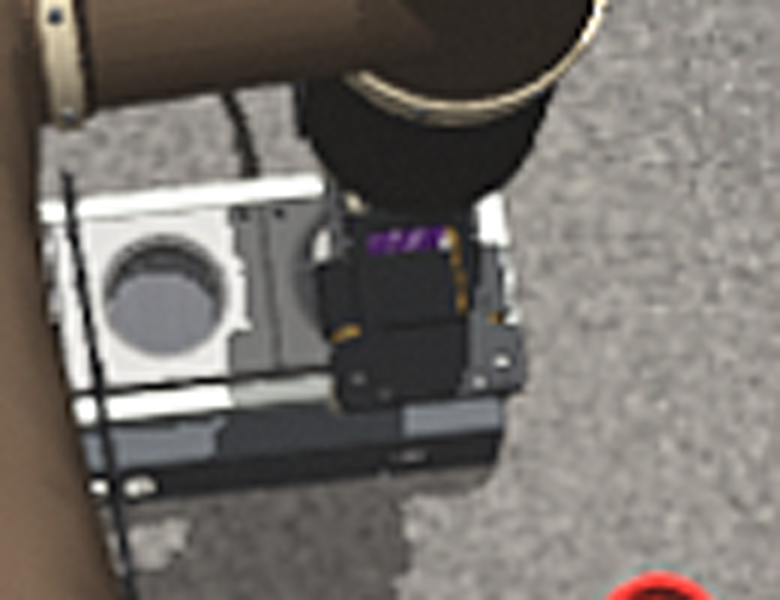

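>>> {"api": "play_rows", "payload": {"targets": [[0,0,0,0.0005,0,-0.02,0.5],[0,0,0,0,0,0,0.5]]}}

```text
t: 16.68
eef_pos: [0.6741, -0.1017, 0.1267]
ee_rot: [-3.139, 0.002, -1.476]
force: [0.4, -0.2, -2.5]
width: 0.0515
```

>>> {"api": "play_rows", "payload": {"targets": [[0,0,0,0,0,-0.01,0.5],[0,0,0,0,0,0,0.5]]}}

```text
t: 16.92
eef_pos: [0.6748, -0.1017, 0.1173]
ee_rot: [-3.138, 0.001, -1.476]
force: [-0.8, -0.4, -2.5]
width: 0.0512
```

>>> {"api": "play_rows", "payload": {"targets": [[0,0,0,0,0,-0.01,0.5],[0,0,0,-0.0005,0,-0.008,0.5],[0,0,0,0,0,0,0.5]]}}

```text
t: 17.3
eef_pos: [0.6745, -0.1018, 0.0985]
ee_rot: [-3.137, 0.001, -1.476]
force: [-0.4, 0.7, -0.7]
width: 0.0513
```

>>> {"api": "play_rows", "payload": {"targets": [[0,0,0,0,0,-0.004,0.5],[0,0,0,0,0,0,0.5]]}}

```text
t: 17.55
eef_pos: [0.6746, -0.1018, 0.0944]
ee_rot: [-3.137, 0.001, -1.476]
force: [0.4, -0.4, -1.2]
width: 0.0511
```

>>> {"api": "play_rows", "payload": {"targets": [[0,0,0,0,0,-0.0015,0.5],[0,0,0,0,0,0,0.5]]}}

```text
t: 17.8
eef_pos: [0.675, -0.1018, 0.0932]
ee_rot: [-3.136, 0.001, -1.476]
force: [-0.4, 0.7, -1.5]
width: 0.0508
```

>>> {"api": "play_rows", "payload": {"targets": [[0,0,0,0,0,-0.0005,0.5],[0,0,0,0,0,0,0.62],[0,0,0,0,0,0,0.7],[0,0,0,0,0,0,0.78],[0,0,0,0,0,0,0.82],[0,0,0,0,0,0,0.82]]}}

```text
t: 18.55
eef_pos: [0.6756, -0.1018, 0.0936]
ee_rot: [-3.135, 0.001, -1.475]
force: [0.3, -1.2, -1.2]
width: 0.072
```

```bash
python3 look.py j side,200,90,140,110
```

```text
side 5
18.6 [ 0.6755 -0.1018  0.0936] [-3.135e+00  1.000e-03 -1.475e+00] 0.0716
```

View pics/j_side.png

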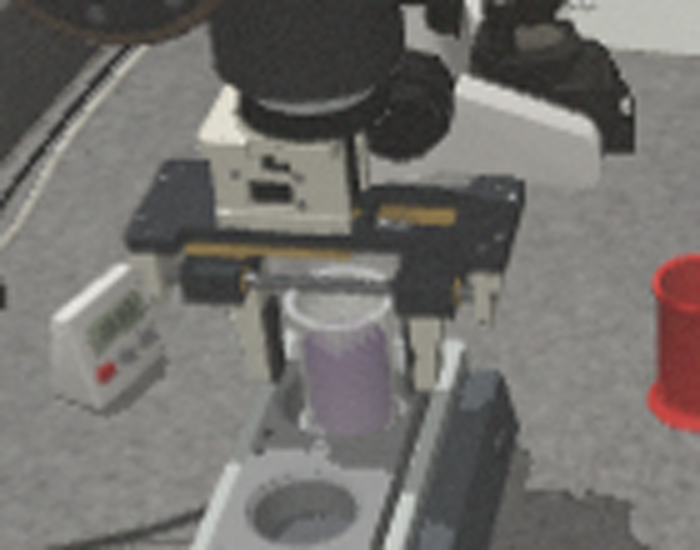

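>>> {"api": "play_rows", "payload": {"targets": [[0,0,0,-0.001,0,0.01,0.86],[0,0,0,0,0,0.02,0.86],[0,0,0,0,0,0.03,0.86],[0,0,0,0,0,0.04,0.86],[0,0,0,0,0,0.02,0.86],[0,0,0,0,0,0,0.8]]}}

```text
t: 19.35
eef_pos: [0.674, -0.1021, 0.2208]
ee_rot: [-3.133, 0.0, -1.475]
force: [0.1, -0.1, -0.2]
width: 0.0716
```

>>> {"api": "play_rows", "payload": {"targets": [[0,0,0,-0.006,0.02,0,0.8],[0,0,0,-0.013,0.042,0,0.8],[0,0,0,-0.014,0.046,0,0.8],[0,0,0,-0.014,0.046,0,0.8],[0,0,0,-0.014,0.046,0,0.8],[0,0,0,-0.014,0.046,0,0.8],[0,0,0,-0.014,0.046,-0.01,0.8],[0,0,0,-0.014,0.046,-0.01,0.8],[0,0,0,-0.014,0.046,-0.01,0.8],[0,0,0,-0.012,0.04,-0.01,0.8],[0,0,0,-0.006,0.02,-0.01,0.8],[0,0,0,0,0,0,0.8]]}}

```text
t: 20.85
eef_pos: [0.5219, 0.3586, 0.1575]
ee_rot: [3.136, -0.005, -1.474]
force: [0.2, -0.5, 0.4]
width: 0.0699
```

```bash
python3 look.py k top,270,105,130,100 side,190,90,200,150
```

```text
top 6
side 4
20.95 [0.523  0.3574 0.1588] [ 3.137 -0.004 -1.475] 0.0701
```

View pics/k_top.png

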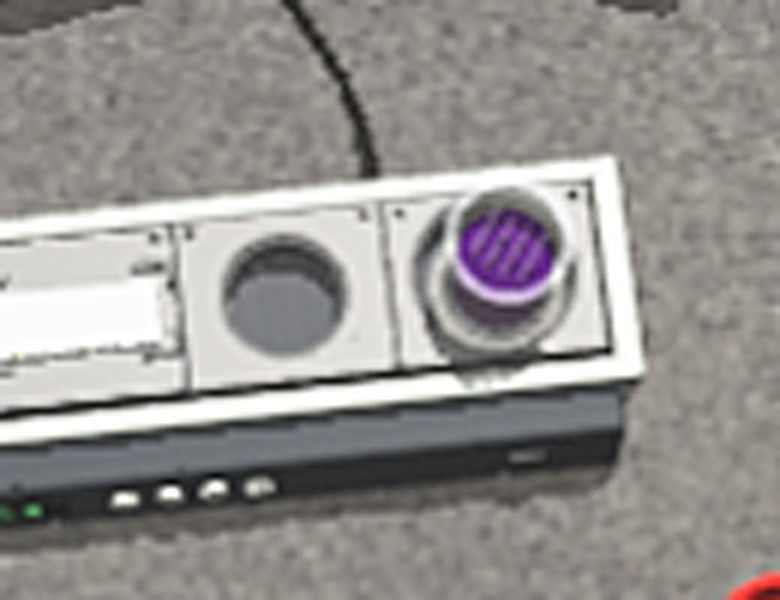

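View pics/k_side.png

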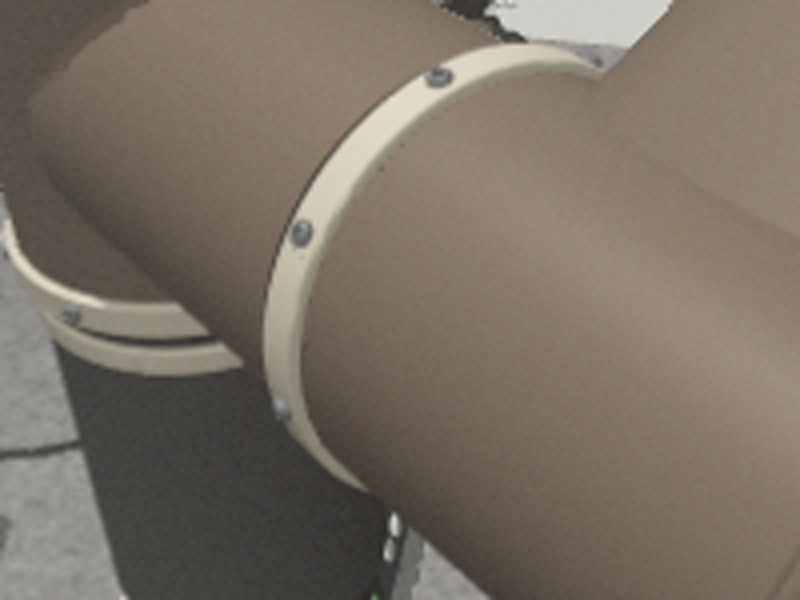

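```bash
python3 - <<'E'
from h import *
for z in(.130,.134,.138):print(atz("top",[[354.25,145.4]],z),atz("top",[[270+447.5/6-.5,145.4],[270+570.5/6-.5,145.4]],z)[:,1])
E
python3 look.py l top,150,160,120,90 side,180,240,200,150
```

```text
[[ 0.67185699 -0.10296281  0.13      ]] [-0.0758291  -0.13056375]
[[ 0.67071129 -0.10264611  0.134     ]] [-0.07559947 -0.13015848]
[[ 0.66956559 -0.10232941  0.138     ]] [-0.07536985 -0.12975321]
top 6
side 4
21.05 [0.5238 0.357  0.1596] [ 3.138e+00 -3.000e-03 -1.477e+00] 0.0699
```

View pics/l_top.png

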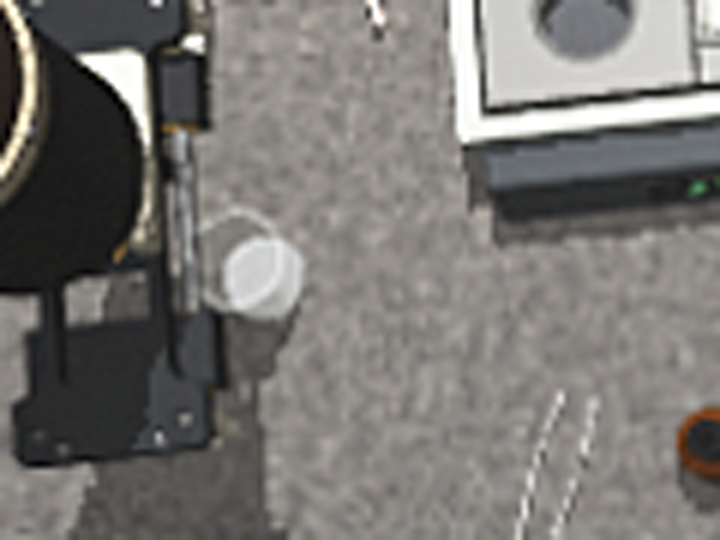

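View pics/l_side.png

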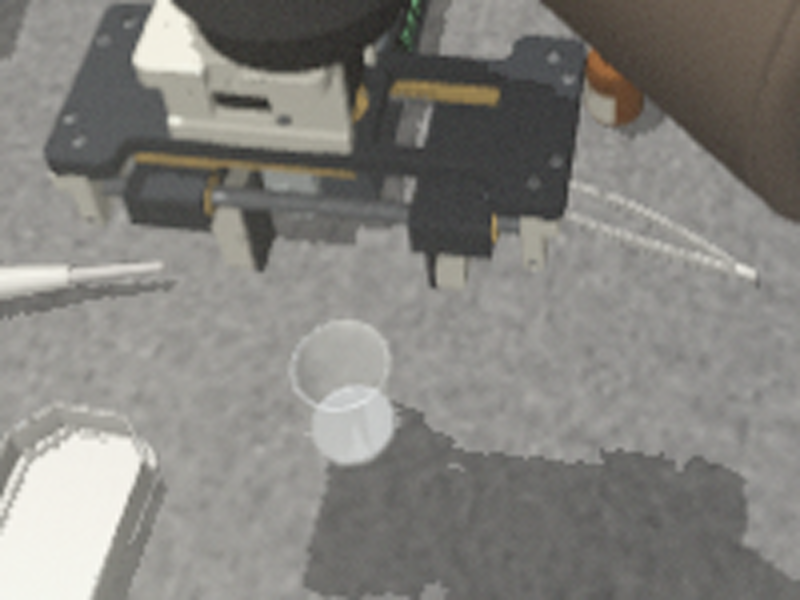

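Run:
```python
from h import *
print(atz("side",[[264.6,330.9]],.058),atz("side",[[268.1,345.9]],.001),proj("side",[[.5375,.357,.058],[.5375,.357,.001]]))
```

```text
[[0.5379536  0.35594001 0.058     ]] [[0.53754723 0.35497197 0.001     ]] [[264.65442218 331.46092141]
 [267.80245489 346.86768806]]
```

>>> {"api": "play_rows", "payload": {"targets": [[0,0,0,0.012,-0.001,0,0.75],[0,0,0,0,0,-0.03,0.75],[0,0,0,0,0,-0.03,0.75],[0,0,0,0,0,0,0.75]]}}

```text
t: 21.55
eef_pos: [0.541, 0.3531, 0.1011]
ee_rot: [-3.141, -0.0, -1.481]
force: [-0.4, -0.1, 0.7]
width: 0.066
```

>>> {"api": "play_rows", "payload": {"targets": [[0,0,0,-0.004,0.0035,-0.03,0.75],[0,0,0,0,0,0,0.75]]}}

```text
t: 21.8
eef_pos: [0.5396, 0.3566, 0.0736]
ee_rot: [-3.138, 0.002, -1.483]
force: [-0.8, -0.7, 0.3]
width: 0.0659
```

>>> {"api": "play_rows", "payload": {"targets": [[0,0,0,-0.001,0,-0.025,0.75],[0,0,0,0,0,0,0.75]]}}

```text
t: 22.05
eef_pos: [0.5416, 0.3578, 0.053]
ee_rot: [-3.133, 0.004, -1.482]
force: [0.4, 0.1, 0.8]
width: 0.0657
```

>>> {"api": "play_rows", "payload": {"targets": [[0,0.006,0,-0.0045,-0.0015,-0.012,0.75],[0,0,0,0,0,0,0.75]]}}

```text
t: 22.3
eef_pos: [0.5388, 0.3575, 0.0441]
ee_rot: [-3.136, 0.008, -1.482]
force: [0.3, -0.6, 0.2]
width: 0.0654
```

```bash
python3 look.py m side,180,240,200,150
```

```text
side 4
22.35 [0.5395 0.3581 0.0449] [-3.134  0.009 -1.481] 0.0658
```

View pics/m_side.png

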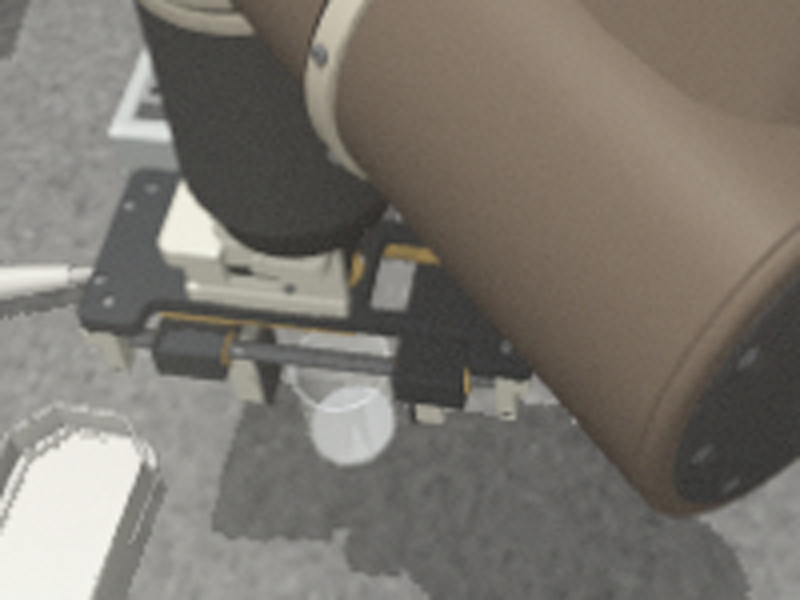

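Run:
```python
from h import *
D=np.load("side_m.npy");C=cloud("side",D)
for u,v in[(680,500),(560,380),(520,350),(250,230),(700,400)]:
    print(u,v,C[240+v//4,180+u//4].round(3))
s=get_state();print(s["q"].round(3))
```

```text
680 500 [0.361 0.548 0.393]
560 380 [0.389 0.537 0.413]
520 350 [0.4   0.528 0.406]
250 230 [0.539 0.401 0.23 ]
700 400 [0.359 0.546 0.432]
[ 0.886  0.482 -0.279 -0.001 -0.798 -0.796]
```

>>> {"api": "play_rows", "payload": {"targets": [[0,0.006,0,-0.002,-0.0015,-0.0045,0.65],[0,0,0,0,0,0,0.58],[0,0,0,0,0,0,0.52],[0,0,0,0,0,0,0.45],[0,0,0,0,0,0,0.45]], "grip_force": 8}}

```text
t: 22.98
eef_pos: [0.5379, 0.3571, 0.0415]
ee_rot: [-3.139, 0.01, -1.481]
force: [0.6, 1.1, -0.0]
width: 0.0442
```

>>> {"api": "play_rows", "payload": {"targets": [[0,0,0,0,0,0,0.4],[0,0,0,0,0,0.005,0.4],[-0.009,0,0,0,0,0.02,0.4],[0,0,0,0,0,0.04,0.4],[0,0,0,0,0,0.04,0.4],[0,0,0,0,0,0.02,0.4],[0,0,0,0,0,0,0.4]], "grip_force": 15}}

```text
t: 23.85
eef_pos: [0.537, 0.3561, 0.1707]
ee_rot: [-3.141, -0.0, -1.481]
force: [0.3, 0.2, -1.1]
width: 0.0438
```

>>> {"api": "play_rows", "payload": {"targets": [[0,0,0,0.005,-0.015,0,0.4],[0,0,0,0.012,-0.035,0,0.4],[0,0,0,0.015,-0.042,0,0.4],[0,0,0,0.015,-0.042,0,0.4],[0,0,0,0.015,-0.042,0,0.4],[0,0,0,0.015,-0.042,0,0.4],[0,0,0,0.015,-0.042,0,0.4],[0,0,0,0.013,-0.038,0,0.4],[0,0,0,0.01,-0.03,0,0.4],[0,0,0,0.007,-0.02,0,0.4],[0,0,0,0.002,-0.008,0,0.4],[0,0,0,0,0,0,0.4]]}}

```text
t: 25.35
eef_pos: [0.6552, -0.0215, 0.1545]
ee_rot: [3.119, -0.007, -1.484]
force: [0.3, 0.8, -0.2]
width: 0.0442
```

>>> {"api": "play_rows", "payload": {"targets": [[0,0,0,0,0,0,0.4]]}}

```text
t: 25.48
eef_pos: [0.6548, -0.0211, 0.1541]
ee_rot: [3.118, -0.007, -1.484]
force: [-0.2, -0.3, -0.7]
width: 0.0443
```

>>> {"api": "play_rows", "payload": {"targets": [[0.007,-0.023,0,0.0095,0.0175,0,0.4],[0,0,0,0,0,0,0.4],[0,0,0,0,0,0,0.4]]}}

```text
t: 25.85
eef_pos: [0.6647, -0.0001, 0.1544]
ee_rot: [-3.139, -0.001, -1.481]
force: [0.5, 0.4, -0.9]
width: 0.0442
```

```bash
python3 look.py n side,200,110,140,110
python3 - <<'E'
from h import *
f=lambda q:((np.array(q)-[200,110]+.5)*5-.5).round(1)
e=get_state()["eef_pos"]-[0,.0005,.0415]
print("foot",f(proj("side",e)),"rim",f(proj("side",e+[0,0,.058])),"well top",f(proj("side",[.6645,-.0035,.074])), f(proj("side",[.6645,-.0035,.048])))
E
```

```text
side 5
25.9 [ 6.648e-01 -1.000e-04  1.544e-01] [-3.139e+00 -1.000e-03 -1.481e+00] 0.0442
foot [[295.8 352. ]] rim [[281.8 257. ]] well top [[307.  408.3]] [[312.6 446.5]]
```

View pics/n_side.png

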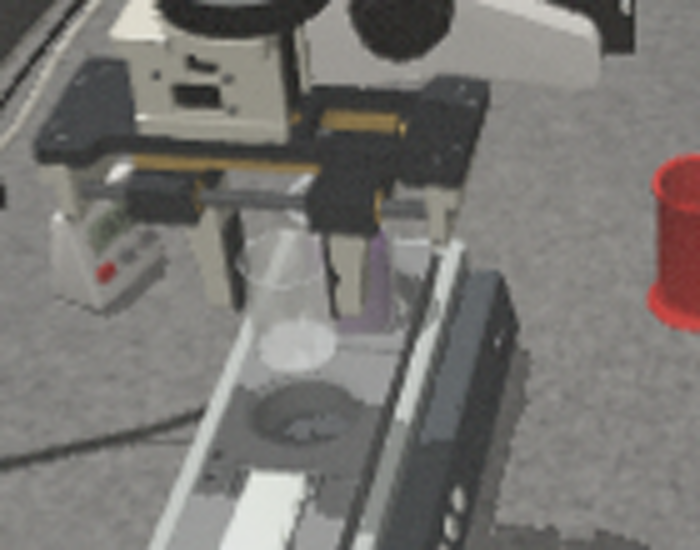

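>>> {"api": "play_rows", "payload": {"targets": [[0,0,0,0,-0.003,-0.02,0.4],[0,0,0,0,0,0,0.4]]}}

```text
t: 26.15
eef_pos: [0.6649, -0.0028, 0.1346]
ee_rot: [-3.139, -0.001, -1.481]
force: [-0.2, -0.1, -0.1]
width: 0.0441
```

>>> {"api": "play_rows", "payload": {"targets": [[0,0,0,-0.001,0,-0.018,0.4],[0,0,0,0,0,0,0.4]]}}

```text
t: 26.4
eef_pos: [0.6642, -0.0027, 0.1166]
ee_rot: [-3.138, -0.001, -1.481]
force: [-0.3, -0.1, -1.2]
width: 0.0441
```

```bash
python3 look.py o side,200,110,140,110
```

```text
side 5
26.45 [ 0.6653 -0.0026  0.118 ] [-3.135e+00 -1.000e-03 -1.480e+00] 0.0443
```

View pics/o_side.png

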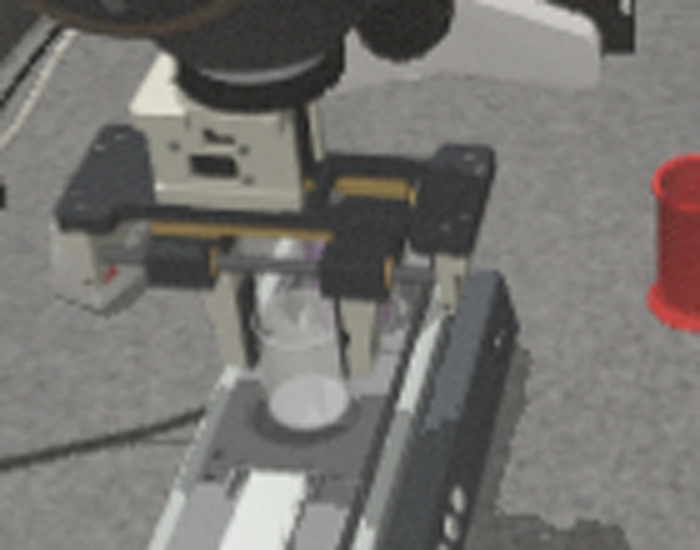

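>>> {"api": "play_rows", "payload": {"targets": [[0,0,0,0,0.0005,-0.012,0.4],[0,0,0,0,0,0,0.4],[0,0,0,0,0,-0.01,0.4],[0,0,0,0,0,0,0.4]]}}

```text
t: 26.95
eef_pos: [0.6659, -0.002, 0.0954]
ee_rot: [-3.134, -0.001, -1.48]
force: [-0.6, 0.2, -0.4]
width: 0.0441
```

>>> {"api": "play_rows", "payload": {"targets": [[0,0,0,0,0,-0.004,0.4],[0,0,0,0,0,0,0.4],[0,0,0,0,0,-0.0015,0.4],[0,0,0,0,0,0,0.4]]}}

```text
t: 27.45
eef_pos: [0.6662, -0.002, 0.0899]
ee_rot: [-3.133, -0.001, -1.48]
force: [-0.0, -0.2, -0.6]
width: 0.0439
```

Bottom is at about 0.0485, so I release and rise.

>>> {"api": "play_rows", "payload": {"targets": [[0,0,0,0,0,-0.0005,0.5],[0,0,0,0,0,0,0.56],[0,0,0,0,0,0,0.65],[0,0,0,0,0,0,0.68],[0,0,0,-0.001,0,0.01,0.68],[0,0,0,0,0,0.03,0.68],[0,0,0,0,0,0.04,0.68],[0,0,0,0,0,0.03,0.68],[0,0,0,0,0,0,0.68]]}}

```text
t: 28.58
eef_pos: [0.6652, -0.0022, 0.2064]
ee_rot: [-3.131, -0.002, -1.479]
force: [0.4, 0.3, -0.9]
width: 0.0598
```

>>> {"api": "play_rows", "payload": {"targets": [[0,0.009,0,-0.012,0.008,0,0.68],[0,0,0,-0.03,0.019,0,0.68],[0,0,0,-0.037,0.023,0,0.68],[0,0,0,-0.037,0.023,0,0.68],[0,0,0,-0.037,0.023,0,0.68],[0,0,0,-0.03,0.019,0,0.68],[0,0,0,-0.02,0.012,0,0.68],[0,0,0,-0.01,0.006,0,0.68],[0,0,0,0,0,0,0.68],[0,0,0,0,0,0,0.68]]}}

```text
t: 29.82
eef_pos: [0.437, 0.1331, 0.1999]
ee_rot: [3.13, -0.004, -1.479]
force: [0.3, -0.0, -0.5]
width: 0.0597
```

```bash
python3 look.py p top,215,100,180,130 side,200,110,200,150
```

```text
top 4
side 4
29.925 [0.4372 0.133  0.1998] [ 3.13  -0.004 -1.48 ] 0.0591
```

View pics/p_top.png

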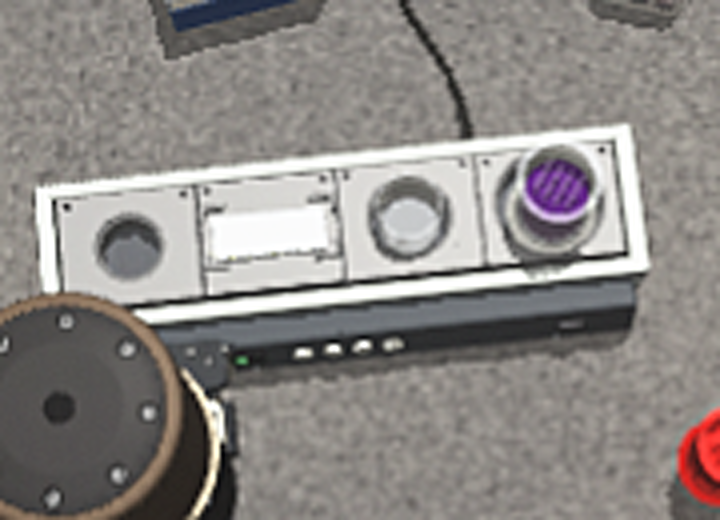

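View pics/p_side.png

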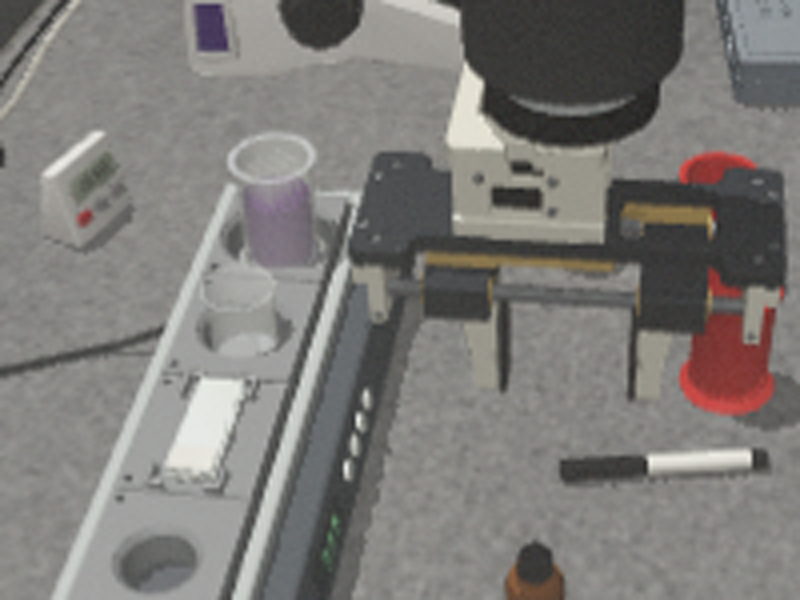

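Run:
```python
from h import *
p=cv2.imread("side_p.bmp");q=p[235:285,300:370];cv2.imwrite("pics/p2.png",cv2.resize(q,None,fx=11,fy=11,interpolation=cv2.INTER_CUBIC))
f=lambda z:((proj("side",[.4482,.1343,z])-[300,235]+.5)*11-.5).round(1)
print(f(.07),f(.051),f(0))
```

```text
[[387.2 117.5]] [[386.1 180.4]] [[383.5 340.7]]
```

View pics/p2.png

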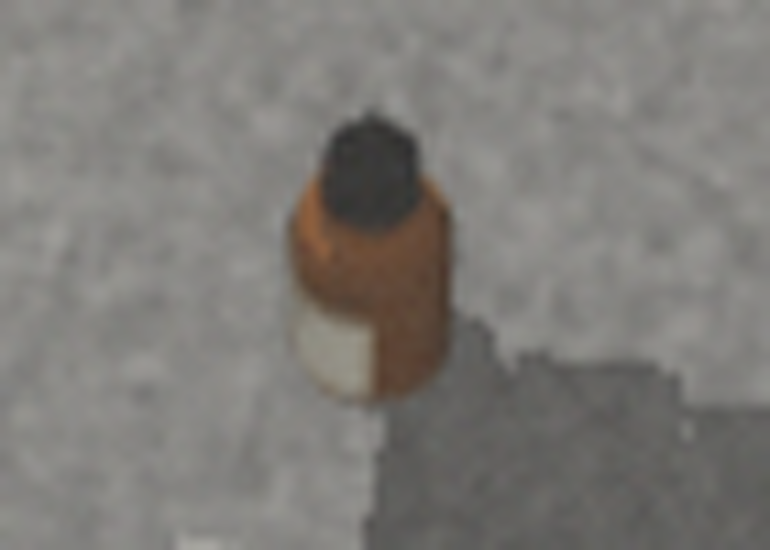

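>>> {"api": "play_rows", "payload": {"targets": [[0.003,-0.011,0,0.012,0.0025,-0.01,0.68],[0,0,0,0,0,-0.04,0.68],[0,0,0,0,0,-0.04,0.68],[0,0,0,0,0,0,0.68],[0,0,0,0,0,0,0.68]]}}

```text
t: 30.55
eef_pos: [0.4538, 0.1351, 0.1066]
ee_rot: [-3.139, -0.002, -1.483]
force: [0.5, 0.0, -0.4]
width: 0.0597
```

```bash
python3 look.py q side,290,190,110,85 top,200,190,130,95;  python3 - <<'E'
from h import *
from scipy.spatial.transform import Rotation as R
s=get_state();e=s["eef_pos"];M=R.from_euler("xyz",s["ee_rot"]).as_matrix()
f=lambda q:((np.array(q)-[290,190]+.5)*7-.5).round(1)
print("tips",[f(proj("side",e+M[:,2]*.011+k*M[:,1]*s["width"]/2)) for k in(-1,1)])
E
```

```text
side 7
top 6
30.65 [0.4536 0.1352 0.1069] [-3.139e+00 -1.000e-03 -1.483e+00] 0.0598
tips [array([[202.6, 324.4]]), array([[396.1, 340.9]])]
```

View pics/q_side.png

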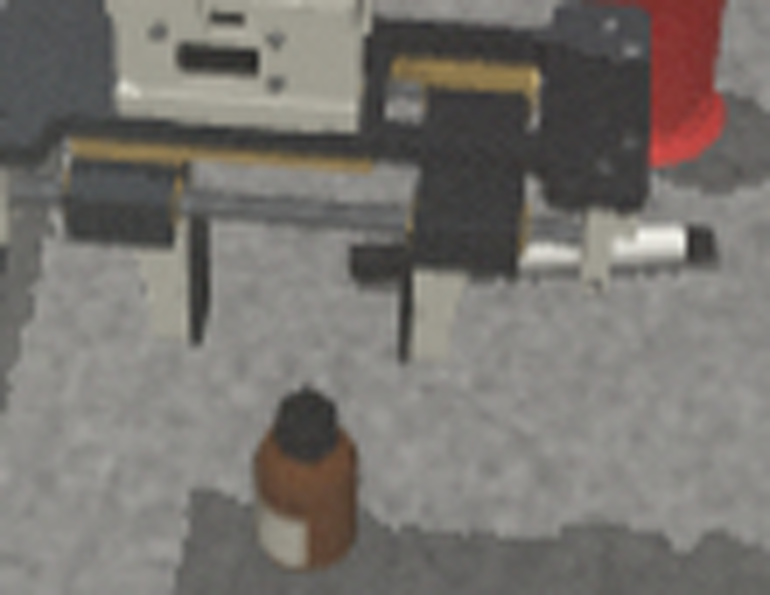

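View pics/q_top.png

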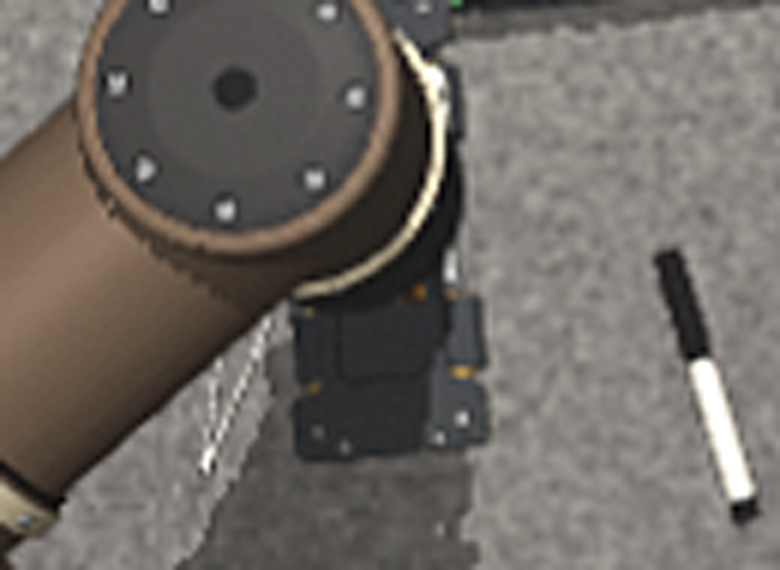

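>>> {"api": "play_rows", "payload": {"targets": [[0,0,0,-0.003,0.001,-0.03,0.68],[0,0,0,-0.001,0,-0.02,0.68],[0,0,0,0,0,0,0.68]]}}

```text
t: 31.02
eef_pos: [0.4526, 0.1384, 0.0602]
ee_rot: [-3.131, 0.004, -1.482]
force: [-0.1, -0.4, 1.0]
width: 0.0595
```

>>> {"api": "play_rows", "payload": {"targets": [[-0.004,0.009,0,-0.0015,-0.002,-0.018,0.65],[0,0,0,0,0,0,0.62]]}}

```text
t: 31.28
eef_pos: [0.4525, 0.1374, 0.0437]
ee_rot: [-3.137, 0.002, -1.481]
force: [-0.5, -0.0, 0.3]
width: 0.0552
```

```bash
python3 look.py r side,290,190,110,85
```

```text
side 7
31.325 [0.4532 0.1379 0.0444] [-3.136e+00  3.000e-03 -1.481e+00] 0.055
```

View pics/r_side.png

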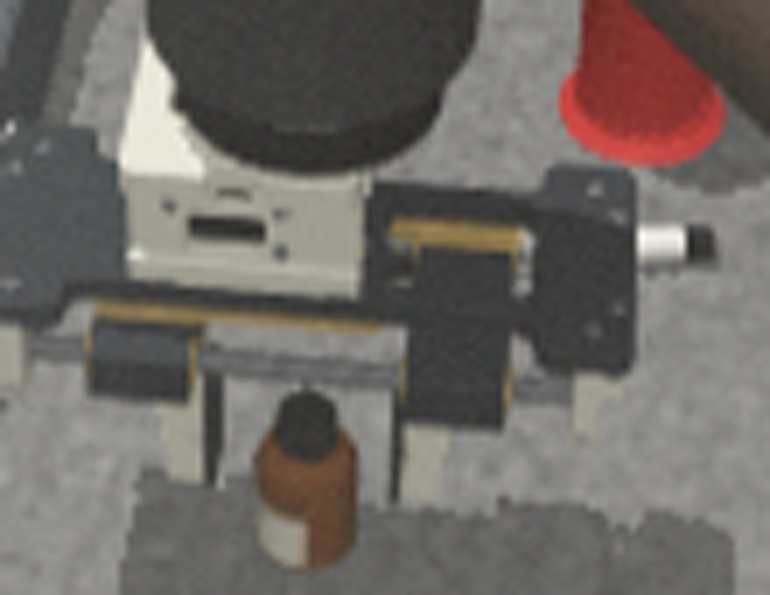

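>>> {"api": "play_rows", "payload": {"targets": [[0,0.003,0,-0.0015,-0.0015,-0.0045,0.55],[0,0,0,0,0,0,0.48],[0,0,0,0,0,0,0.4],[0,0,0,0,0,0,0.33],[0,0,0,0,0,0,0.33]], "grip_force": 8}}

```text
t: 31.95
eef_pos: [0.4522, 0.1367, 0.041]
ee_rot: [-3.137, 0.004, -1.481]
force: [-0.1, 0.9, -0.9]
width: 0.0331
```

>>> {"api": "play_rows", "payload": {"targets": [[0,0,0,0,0,0,0.28],[0,0,0,0,0,0.005,0.28],[-0.004,0,0,0,0,0.02,0.28],[0,0,0,0,0,0.04,0.28],[0,0,0,0,0,0.04,0.28],[0,0,0,0,0,0.01,0.28],[0,0,0,0,0,0,0.28]], "grip_force": 15}}

```text
t: 32.83
eef_pos: [0.4512, 0.136, 0.16]
ee_rot: [-3.139, -0.001, -1.481]
force: [-0.2, 0.5, -0.8]
width: 0.0334
```

>>> {"api": "play_rows", "payload": {"targets": [[0,0,0,0.015,0.004,0,0.28],[0,0,0,0.03,0.008,0,0.28],[0,0,0,0.035,0.01,0,0.28],[0,0,0,0.035,0.01,0,0.28],[0,0,0,0.03,0.008,0,0.28],[0,0,0,0.025,0.007,0,0.28],[0,0,0,0.015,0.004,0,0.28],[0,0,0,0.005,0.002,0,0.28],[0,0,0,0,0,0,0.28],[0,0,0,0,0,0,0.28]]}}

```text
t: 34.08
eef_pos: [0.6476, 0.188, 0.1426]
ee_rot: [3.125, -0.01, -1.481]
force: [-0.5, 0.4, 0.9]
width: 0.0333
```

>>> {"api": "play_rows", "payload": {"targets": [[0.01,-0.016,0,0,0.0025,0,0.28],[0,0,0,0,0,0,0.28],[0,0,0,0,0,0,0.28]]}}

```text
t: 34.45
eef_pos: [0.6468, 0.1907, 0.1437]
ee_rot: [-3.139, -0.0, -1.481]
force: [-0.2, -0.2, -0.3]
width: 0.0334
```

```bash
python3 look.py s side,180,180,140,110 top,200,120,130,95
python3 - <<'E'
from h import *
f=lambda q:((np.array(q)-[180,180]+.5)*5-.5).round(1)
e=get_state()["eef_pos"]-[0,.0,.041]
print("foot",f(proj("side",e)),"shoulder",f(proj("side",e+[0,0,.051])),"well top",f(proj("side",[.647,.191,.074])), f(proj("side",[.647,.191,.048])))
E
```

```text
side 5
top 6
34.55 [0.647  0.1907 0.1436] [-3.139 -0.    -1.481] 0.0332
foot [[291.5 303.9]] shoulder [[272.8 219. ]] well top [[301.1 349.1]] [[309.8 388. ]]
```

View pics/s_side.png

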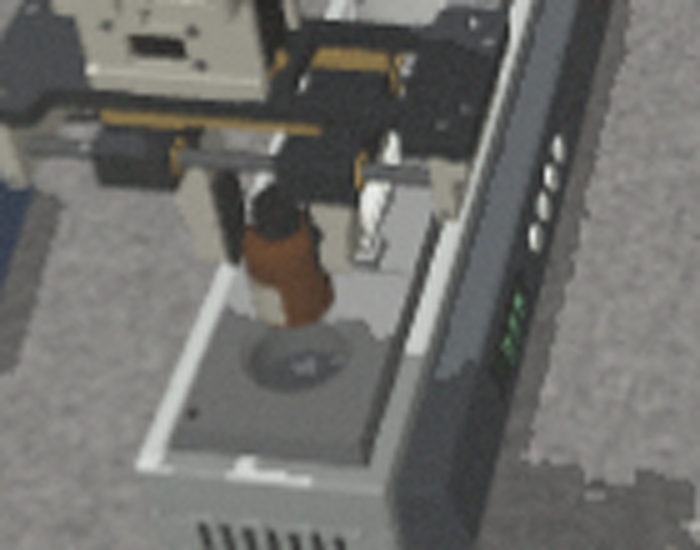

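View pics/s_top.png

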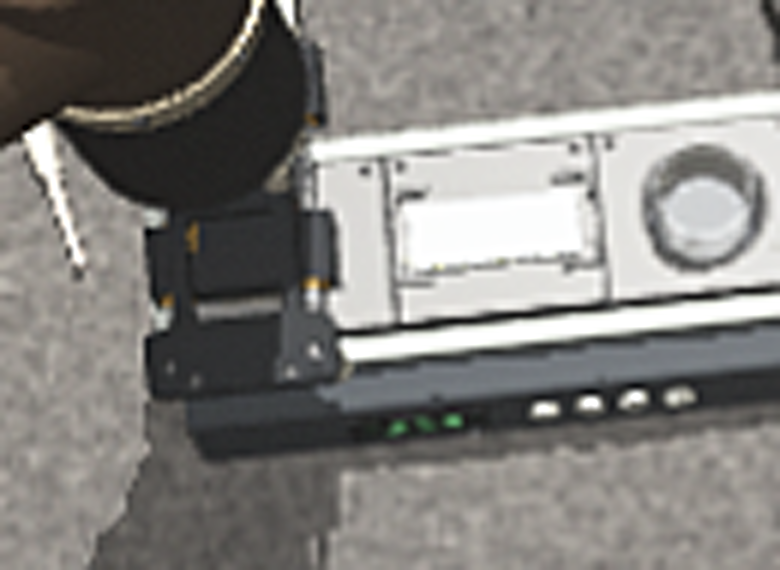

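Run:
```python
from h import *
th=np.linspace(0,2*np.pi,100)
def ov(n,img,cands,a,b,w,h,s,out):
    p=cv2.imread(img);q=cv2.resize(p[b:b+h,a:a+w],None,fx=s,fy=s,interpolation=cv2.INTER_CUBIC)
    for (x,y,r,z),col in cands:
        P=np.c_[x+r*np.cos(th),y+r*np.sin(th),0*th+z]
        m=((proj(n,P)-[a,b]+.5)*s-.5)
        cv2.polylines(q,[(m*8).round().astype(np.int32)],True,col,1,cv2.LINE_AA,3)
    return q
R=(0,0,255);G=(0,255,0)
L=[]
for n,bx in(("side",(215,225,50,50)),("top",(230,145,36,36))):
    a,b,w,h=bx;s=400//w
    q=ov(n,f"{n}0.bmp",[((.647,.191,.025,.074),R),((.6485,.1935,.025,.074),G)],a,b,w,h,s,0);L.append(cv2.resize(q,(400,400)))
cv2.imwrite("pics/ov.png",np.hstack(L))
```

```text
(no output)
```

View pics/ov.png

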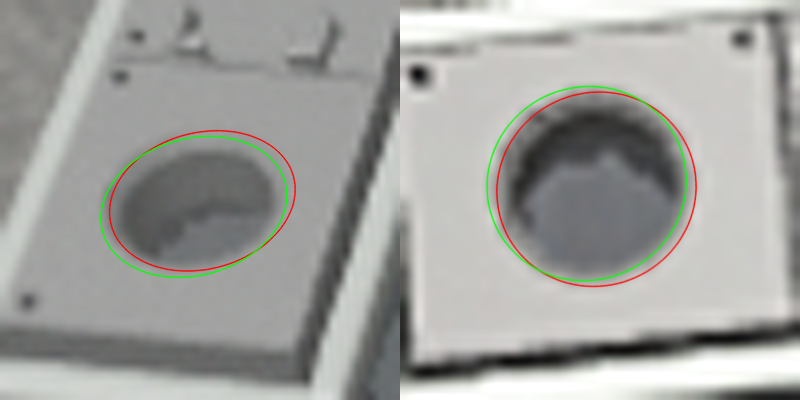

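The two views agree on a well centre of about (0.648, 0.192). I nudge there and lower, watching the force.

>>> {"api": "play_rows", "payload": {"targets": [[0,0,0,0.0015,0.0018,0,0.28],[0,0,0,0,0,-0.02,0.28],[0,0,0,0,0,0,0.28]]}}

```text
t: 34.92
eef_pos: [0.649, 0.1929, 0.1239]
ee_rot: [-3.138, 0.0, -1.481]
force: [1.2, -0.7, -0.5]
width: 0.0333
```

```bash
python3 look.py t side,200,210,80,65
```

```text
side 9
34.975 [0.6499 0.1933 0.1253] [-3.136e+00  1.000e-03 -1.480e+00] 0.0333
```

View pics/t_side.png

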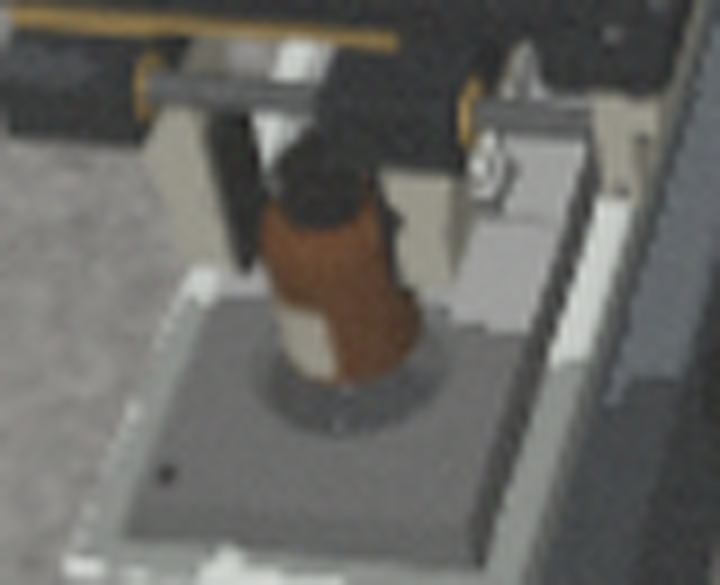

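>>> {"api": "play_rows", "payload": {"targets": [[0,0.004,0,-0.001,-0.0005,-0.015,0.28],[0,0,0,0,0,0,0.28]]}}

```text
t: 35.22
eef_pos: [0.6494, 0.193, 0.1103]
ee_rot: [-3.139, 0.001, -1.48]
force: [-0.4, -0.3, -1.9]
width: 0.0331
```

>>> {"api": "play_rows", "payload": {"targets": [[0,0,0,-0.001,0,-0.012,0.28],[0,0,0,0,0,0,0.28]]}}

```text
t: 35.48
eef_pos: [0.6484, 0.193, 0.0977]
ee_rot: [-3.139, 0.001, -1.48]
force: [-0.6, 0.2, -0.9]
width: 0.0335
```

>>> {"api": "play_rows", "payload": {"targets": [[0,0,0,0,0,-0.007,0.28],[0,0,0,0,0,0,0.28]]}}

```text
t: 35.72
eef_pos: [0.6485, 0.1931, 0.0904]
ee_rot: [-3.138, 0.001, -1.48]
force: [-0.6, 0.3, -1.5]
width: 0.0329
```

>>> {"api": "play_rows", "payload": {"targets": [[0,0,0,0,0,-0.0015,0.28],[0,0,0,0,0,0,0.28]]}}

```text
t: 35.98
eef_pos: [0.6489, 0.1932, 0.0892]
ee_rot: [-3.138, 0.002, -1.48]
force: [-0.2, 0.2, -0.8]
width: 0.0334
```

>>> {"api": "play_rows", "payload": {"targets": [[0,0,0,0,0,-0.0005,0.36],[0,0,0,0,0,0,0.42],[0,0,0,0,0,0,0.55],[0,0,0,0,0,0,0.6],[0,0,0,-0.001,0,0.01,0.6],[0,0,0,0,0,0.03,0.6],[0,0,0,0,0,0.04,0.6],[0,0,0,0,0,0.04,0.6],[0,0,0,-0.03,0.03,0,0.6],[0,0,0,-0.04,0.04,0,0.6],[0,0,0,-0.04,0.04,0,0.6],[0,0,0,-0.03,0.03,0,0.6]]}}

```text
t: 37.48
eef_pos: [0.5061, 0.3343, 0.2189]
ee_rot: [-3.132, 0.004, -1.485]
force: [0.8, 0.2, 0.1]
width: 0.0522
```

>>> {"api": "play_rows", "payload": {"targets": [[0,0,0,-0.03,0.02,0,0.6],[0,0,0,0,0,0,0.6],[0,0,0,0,0,0,0.6]]}}

```text
t: 37.85
eef_pos: [0.4734, 0.3574, 0.2219]
ee_rot: [-3.13, 0.007, -1.48]
force: [0.8, -0.4, -0.1]
width: 0.0523
```

```bash
python3 look.py u top,210,100,190,140 side,180,100,200,150
python3 - <<'E'
from h import *
g,_=grab_frame("top");cv2.imwrite("pics/full.png",g)
E
```

```text
top 4
side 4
37.95 [0.4738 0.3569 0.2216] [-3.13   0.007 -1.481] 0.0527
```

View pics/u_top.png

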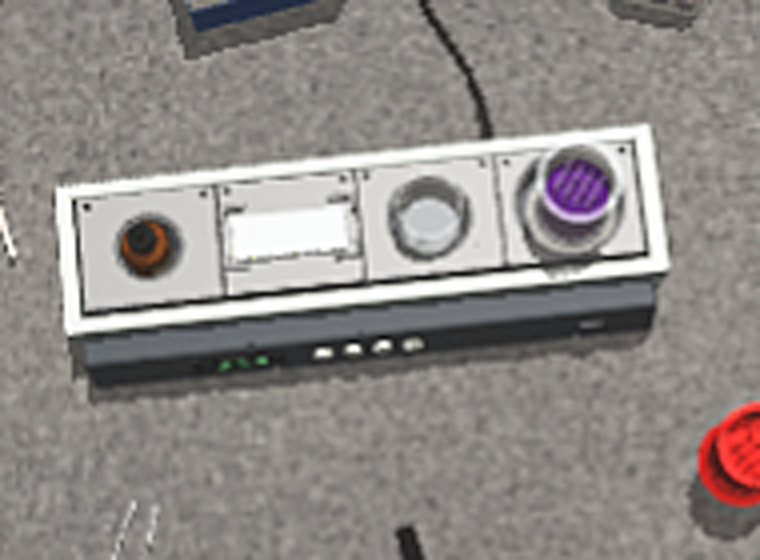

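View pics/u_side.png

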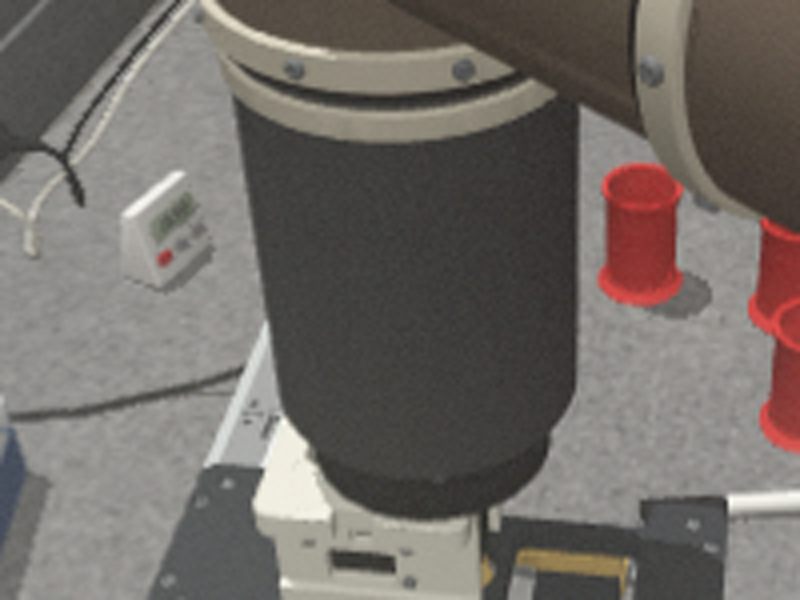

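View pics/full.png

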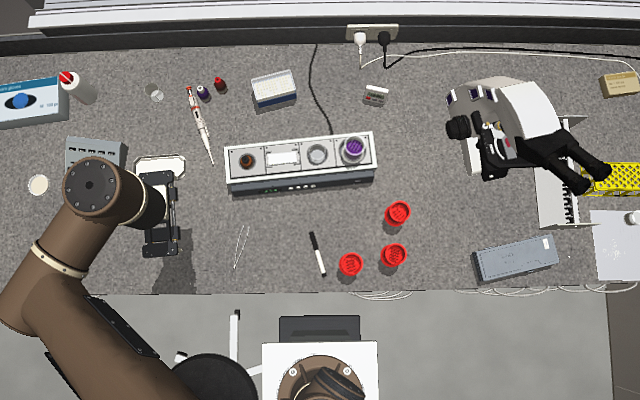

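Run:
```python
from h import *
D=np.load("top_u.npy");C=cloud("top",D);P=cv2.imread("top_u.bmp")
px=lambda x,y:(210+(x+.5)/4-.5,100+(y+.5)/4-.5)
u,v=map(round,px(146,237));print("cap",np.median(C[v-1:v+2,u-1:u+2].reshape(-1,3),0).round(4),atz("top",[px(146,237)],.118))
print("shoulder",atz("top",[px(146,246)],.099))
for x in(235,290,345):
  u,v=map(round,px(x,235-(x-290)*.12));print("slide",np.median(C[v-1:v+2,u-1:u+2].reshape(-1,3),0).round(4))
c=[px(229,215),px(352,200),px(357,248),px(233,265)];print("slide c",atz("top",c,.083).mean(0))
print("beaker rim(est)",atz("top",[px(430,214)],.106),"jar",atz("top",[px(580,184)],.134),"jar foot",atz("top",[px(567,214)],.06))
```

```text
cap [0.6449 0.1887 0.1104] [[0.64308715 0.18731175 0.118     ]]
shoulder [[0.6417263  0.19013666 0.099     ]]
slide [0.6497 0.1332 0.0744]
slide [0.653  0.0935 0.0821]
slide [0.656  0.0551 0.079 ]
slide c [0.65388406 0.09120836 0.083     ]
beaker rim(est) [[ 0.65870722 -0.00357646  0.106     ]] jar [[ 0.67007577 -0.10362508  0.134     ]] jar foot [[ 0.6695558  -0.09973991  0.06      ]]
```

Run:
```python
import cv2
p=cv2.imread("top_u.bmp")[128:185,222:380];cv2.imwrite("pics/fin.png",cv2.resize(p,None,fx=5,fy=5,interpolation=cv2.INTER_CUBIC))
```

```text
(no output)
```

View pics/fin.png

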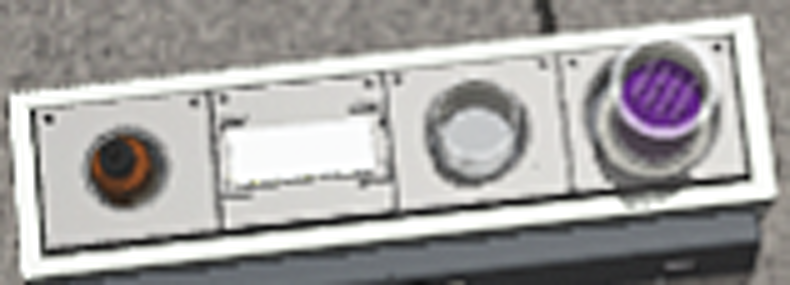

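>>> {"api": "play_rows", "payload": {"targets": [[0,0,0,-0.02,0.05,0.02,0.6],[0,0,0,-0.02,0.05,0.02,0.6],[0,0,0,-0.02,0.05,0.02,0.6],[0,0,0,-0.02,0.05,0.02,0.6],[0,0,0,-0.02,0.05,0.02,0.6],[0,0,0,0,0.03,0,0.6],[0,0,0,0,0,0,0.6],[0,0,0,0,0,0,0.6]]}}

```text
t: 39.0
eef_pos: [0.3771, 0.6393, 0.3214]
ee_rot: [-3.132, 0.002, -1.495]
force: [0.3, -1.0, -0.3]
width: 0.0528
```

```bash
python3 look.py w side,190,120,150,150
python3 - <<'E'
from h import *
f=lambda q:((np.array(q)-[190,120]+.5)*4-.5).round(1)
for n,p in dict(jar=[.672,-.1025,.134],beaker=[.664,-.003,.106],cap=[.648,.192,.118]).items(): print(n,f(proj("side",p)))
E
```

```text
side 4
39.05 [0.377  0.6391 0.3212] [-3.133e+00  2.000e-03 -1.495e+00] 0.0529
jar [[313.1 119.9]]
beaker [[280.3 248. ]]
cap [[186.  464.6]]
```

View pics/w_side.png

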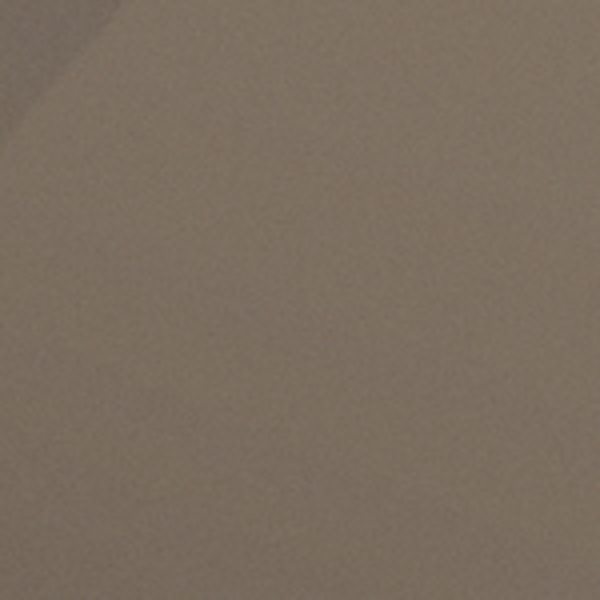

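>>> {"api": "play_rows", "payload": {"targets": [[0,0,0,0,-0.03,0,0.6],[0,0,0,0,-0.055,0,0.6],[0,0,0,0,-0.055,0,0.6],[0,0,0,0,-0.055,0,0.6],[0,0,0,0.005,-0.055,0,0.6],[0,0,0,0.005,-0.055,0,0.6],[0,0,0,0.01,-0.055,0,0.6],[0,0,0,0.01,-0.055,0,0.6],[0,0,0,0.01,-0.055,0,0.6],[0,0,0,0.01,-0.05,0,0.6],[0,0,0,0.01,-0.04,0,0.6],[0,0,0,0,0,0,0.6]]}}

```text
t: 40.55
eef_pos: [0.4352, 0.0461, 0.3225]
ee_rot: [-3.124, 0.006, -1.509]
force: [0.0, 0.9, 0.1]
width: 0.0523
```

```bash
python3 look.py x side,190,120,150,150
```

```text
side 4
40.6 [0.4351 0.047  0.3226] [-3.124  0.006 -1.509] 0.0522
```

View pics/x_side.png

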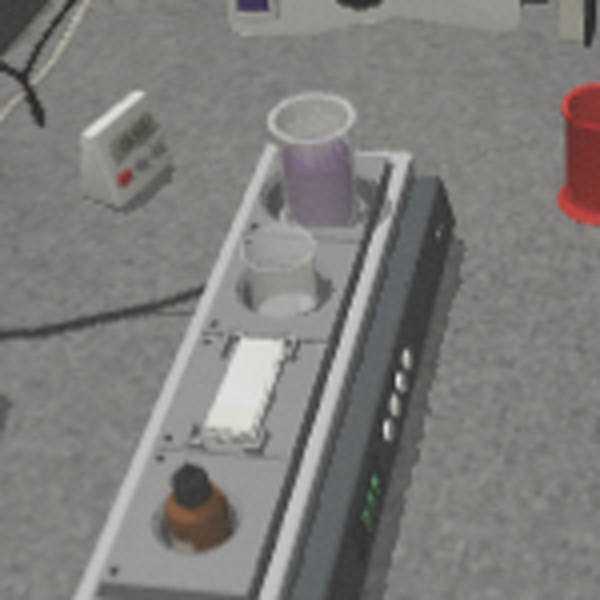

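```bash
python3 -c "
from station import *
print(job_done())"
```

```text
the job is handed in; nothing more can be done
None
```

All four pieces are in their blocks and released, and I handed the job in at about t = 40.6 s. `job_done()` gives no verdict, so what follows rests on my own checks.

**What I did:** I laid the slides between the corner stops. Then I stood the jar in the large well, the beaker in the medium and the bottle in the small. The jar stayed upright, and the forceps, marker and red jars were not moved.

**Last checks:**
- **Seating:** at release, the gripper height put the jar, beaker and bottle each within about 0.5 mm of the well floor. In the last side picture, the jar and beaker rims lie within about 1 px of where fully seated vessels should appear. The bottle was judged by eye: it looks upright and sits inside its well mouth.
- **Position:** from the last top picture, each piece is within about 7 mm of its block's centre, against the 10 mm limit. These are rough readings by eye from the picture. The slides were about 2 mm off, the jar 4–5 mm, the beaker about 6 mm and the bottle 5–7 mm. The wells hold the vessels closer than that: the jar has 4.5 mm of play, the beaker 5.5 mm and the bottle 4 mm.

**What failed or disagreed:**
- **Slides:** the first grasp stopped too high and closed above them. They did not move, and the second try worked.
- **Jar:** the first grip caught the rim, so I opened and regripped lower.
- **Bottle and small well:** the two cameras differed by 2–3 mm on both. I used values in between, and the bottle went in without pushing.
- **Depth:** the top camera's depth was too noisy to confirm heights (bottle cap 0.110 m, expected 0.118 m), so I relied on the gripper heights and the side picture.

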